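Clear away the drinks in the study

ROBOT

A 6-joint arm with a two-finger parallel gripper is mounted at the origin on the work surface. World frame = base frame: x ahead of the robot, y to its left, z up, the work surface at z = 0. Lengths are in mm, angles in rad, forces in N, time in s.
With the tool pointing down it reaches from about 225 to 875 mm from the base axis. Payload 3.4 kg.
Tool frame: the origin (TCP) lies at the very end of the fingers, on their centre line; the grasp point (between the pads) lies ctrl.grasp_offset behind it (ctrl.grasp_offset is the distance from the TCP to the grasp point, in mm); z points along the fingers, y is the line along which they close (so a half turn about z gives the same grasp; the last joint's range is limited). The gripper opens to 85 mm and grips with 20 to 120 N. Pads are 22 mm wide; open, the fingers measure 114 mm over their backs; the gripper's body (76 mm by 85 mm) begins 54 mm behind the grasp point. The pads swing forward as they close: fully open they stand 13 mm farther back than shut.
Start: joints at [-1.336, 0.276, 1.505, -0, 1.361, -0.121], TCP at [200.297, -539.024, 202.428] pointing down, gripper open.
Joint ranges: [-2.89, 2.89], [-0.75, 2.08], [0.22, 2.7], [-1.18, 4.32], [0.11, 2.71], [-2.7, 2.7]. Speed limits (rad/s): [2.57, 2.57, 3.14, 3.14, 3.14, 3.14].

INTERFACE

Orientations are given as a unit quaternion [w, x, y, z].
In Python, from cell import sensors, eyes, ctrl gives the robot as it stands.
- The arm moves only by the shell command python3 -m handwheel 'ROWS' [OPENING] [FORCE]. ROWS is JSON, a list that holds one entry, the list of rows, each a list of 6 numbers: the shift along the tool's x, y, z each as a share of 400 mm, from -1 to 1, then the turn, a rotation vector about the tool's x, y, z each as a share of pi rad, from -1 to 1. A call has 1 to 8 rows; each row is the pose to reach, as a shift and turn from the pose commanded when the call began, along the tool's axes at that moment, turning the shorter way round; what a row does not reach only later rows make up. A row lasts 1/8 s, in which the tool goes at most 62.5 mm and 10.7 degrees, less where a joint would pass 70% of its speed; a pose out of reach is approached as far as the arm can. A call with a number of a shift or a turn outside -1 to 1 is refused whole. A call with a gripper value outside its range is refused whole. OPENING is the opening, from -1 (shut) to 1 (fully open), set as the call begins (- or left out, the last holds). The fingers move at their own pace and stop on an object; FORCE is the grip in N (left out, the last holds). Time passes only in rows, so rows that repeat a pose let the fingers close. It gives the time, the measured TCP pose, the force, the opening and the grip force at its end, in the units of the state.
- sensors.read_state(): the state, without advancing time (a new reading comes with each control period).
- eyes.grab_frame(name): name is "side" or "top" or "wrist"; returns a dict with "img" (420x560x3 uint8, blue, green, red), "fx", "fy", "cx", "cy" (pixels), "distortion" ([k1, k2, p1, p2, k3] as OpenCV has them; the pictures are not rectified), "view" (4x4, takes a point from world to camera coordinates); the wrist camera has in their place "T_tool_cam" (4x4, takes a point from camera to tool coordinates, whose origin is the TCP and whose axes are the flange's). Camera axes: x right, y down, z forward; pixel columns grow to the right and rows downward; lengths in mm; the calibration is good to about 2 mm. A picture is of the moment at which its call begins: read the wrist's pose just before it. There is no depth.
- ctrl.hand_in(): hands the job in; it is judged then, once.
The state is a dict: "time": time; "qpos": joint angles; "joint_velocities": joint speeds; "joint_torque": joint torques, N m; "tcp_pos": TCP position; "orientation": TCP orientation; "wrist_force": force on the tool from outside, world axes, zero at the start; "torque": the same for the moment, N m; "opening": opening from 0.0 (shut) to 1.0 (fully open); "grasp_force": force on a finger pad.
Only numpy, scipy, OpenCV 4.12 (cv2) and the standard library are available. Lean on these libraries where they do the work, as an engineer would, in place of code of your own. Each camera call takes 0.05 s, during which the arm holds its last target. There are 200 camera calls.

TASK

The drinks are over: carry the ice bucket by its bail to the white draining tray and set it down, then take its low rear handle and tip it up over the tray, so that all the metal chilling balls end up in the tray. Carry the empty bucket back by its bail and stand it upright in the middle of its round green mat. Nest all the copper tumblers upright inside one another in one stack in the middle of the round cork mat, in whatever order suits, and leave the other things on the desk where they are.

Things in the scene. Friction and masses are not known exactly. Their poses are not given: they have to be found in the camera images.
- bucket: steel ice bucket, open on top, 95 mm tall, 92 mm across the base and 128 mm across the rim, straight flared side, wall 4 mm, floor 5 mm, 0.38 kg with its handles, plus the balls. Origin at the centre of its underside, z up through the mouth; +x is the pouring side, the rear handle sticks out at -x, the bail is hinged at y = +-68 mm, z = 85 mm (its axis along y)
- bucket_mouth (a point): centre of the bucket's mouth, on its axis 95 mm above its underside
- bail: the bucket's bail: a thin dark steel hoop hinged on both sides of the bucket near the rim; it swings up to 1.5 rad to the +x or -x side of the bucket and light friction keeps it where it is left. Origin at the middle of its hinge axis; its z points to its grip, its y along the hinge axis
- bail_grip (a point): middle of the bail's dark round wooden grip, 85 mm from the hinge axis: 18 mm in diameter, 60 mm long, lying along the bail's y; 170 mm above the bucket's underside when the bail is upright
- rear_handle: the bucket's low rear handle: a dark flat wooden tongue at the bottom rim, part of the bucket, 12 mm thick (along the bucket's y), 28 mm high (10 to 38 mm above the bucket's underside), reaching from the side to 115 mm behind the bucket's axis. Origin and axes are the bucket's. Pinched across its thickness, the bucket can turn in the fingers about the pinch line
- rear_grip (a point): point to pinch the rear handle: 100 mm behind the bucket's axis (its -x side), 24 mm above its underside, in the middle of the tongue's thickness; the rim overhangs to 64 mm from the axis
- tray: white draining tray fixed to the desk, 200 mm along its x, 180 mm along its y, walls 40 mm high and 5 mm thick, floor 5 mm. Origin at the centre of its underside. There is free room for the bucket on the tray's -y side (the robot's right)
- bucket_mat: round green mat, 124 mm across and 4 mm thick, fixed to the desk; the bucket starts on it. Origin at the centre of its underside
- cork_mat: round cork mat, 110 mm across and 4 mm thick, fixed to the desk. Origin at the centre of its underside
- ball1_center (a point): centre of one of up to four alike bright metal chilling balls, 36 mm in diameter, 60 g, which start in the bucket (3 or 4 are there; an absent one reads None)
- ball2_center (a point): centre of one of up to four alike bright metal chilling balls, 36 mm in diameter, 60 g, which start in the bucket (3 or 4 are there; an absent one reads None)
- ball3_center (a point): centre of one of up to four alike bright metal chilling balls, 36 mm in diameter, 60 g, which start in the bucket (3 or 4 are there; an absent one reads None)
- ball4_center (a point): centre of one of up to four alike bright metal chilling balls, 36 mm in diameter, 60 g, which start in the bucket (3 or 4 are there; an absent one reads None)
- tumbler1: one of up to four alike low copper tumblers (2 to 4 are there; an absent one reads None): open cup, 48 mm tall, 68 mm across the rim, 52 mm across the foot, straight flared side, wall 2.5 mm, solid foot 24 mm thick, 0.13 kg. Origin at the centre of its underside, z up through the mouth. A tumbler nested in another sits 24 mm above it with about 1.5 mm of play all round
- tumbler2: one of up to four alike low copper tumblers (2 to 4 are there; an absent one reads None): open cup, 48 mm tall, 68 mm across the rim, 52 mm across the foot, straight flared side, wall 2.5 mm, solid foot 24 mm thick, 0.13 kg. Origin at the centre of its underside, z up through the mouth. A tumbler nested in another sits 24 mm above it with about 1.5 mm of play all round
- tumbler3: one of up to four alike low copper tumblers (2 to 4 are there; an absent one reads None): open cup, 48 mm tall, 68 mm across the rim, 52 mm across the foot, straight flared side, wall 2.5 mm, solid foot 24 mm thick, 0.13 kg. Origin at the centre of its underside, z up through the mouth. A tumbler nested in another sits 24 mm above it with about 1.5 mm of play all round
- tumbler4: one of up to four alike low copper tumblers (2 to 4 are there; an absent one reads None): open cup, 48 mm tall, 68 mm across the rim, 52 mm across the foot, straight flared side, wall 2.5 mm, solid foot 24 mm thick, 0.13 kg. Origin at the centre of its underside, z up through the mouth. A tumbler nested in another sits 24 mm above it with about 1.5 mm of play all round
- carafe: green glass carafe, 72 mm across, 190 mm tall. Origin at the centre of its underside. Not part of the job
- glasses_case: brown spectacles case, 55 mm along x, 150 mm along y, 34 mm high. Origin at the centre of its underside. Not part of the job
- notebook: red notebook, 130 by 190 mm, 16 mm thick. Origin at the centre of its underside. Not part of the job
- paperweight: amber glass paperweight, 66 mm across, 38 mm tall. Origin at the centre of its underside. Not part of the job
Things that resemble listed ones, but are neither listed nor needed, are in the scene too. Leave any pink or purple look-alike of the part that bears ball1_center alone. What is shaped like the tumbler3 but turquoise is not meant.

How it is judged (in metres and radians):
On the way, in this order (a step that is already met when the one before it is completed fails the run):
1. the bucket is lifted off its mat by the bail (height (world z) of bucket above 0.03 m and angle between bucket's own z axis and vertical below 0.6 rad and contact force between the fingers and bail above 0.5 N), for 0.2 s.
2. the bucket is set down upright on the desk, beside the tray (height (world z) of bucket below 0.012 m and angle between bucket's own z axis and vertical below 0.1 rad and horizontal distance between bucket and tray below 0.26 m and contact force between the fingers and bail below 0.3 N), for 0.2 s.
3. held by its rear handle, the bucket is tipped right over with its mouth above the tray (angle between bucket's own z axis and vertical above 1.35 rad and contact force between the fingers and rear_handle above 0.5 N and x of bucket_mouth in the frame of tray between -0.1 and 0.1 m and y of bucket_mouth in the frame of tray between -0.1 and 0.1 m), for 0.2 s.
4. the bucket is lifted upright again by the bail (all of step 1), for 0.2 s.
At the end, for the whole second after the job is handed in: All balls inside the tray; the bucket at rest, upright (within 0.1 rad), within 25 mm of the middle of its green mat; all tumblers at rest, upright (0.1 rad), within 30 mm of the middle of the cork mat, nested in one stack (axes within 8 mm, no underside above 85 mm) (x of ball1_center in the frame of tray between -0.1 and 0.1 m and y of ball1_center in the frame of tray between -0.09 and 0.09 m and height (world z) of each of ball1_center, ball2_center, ball3_center, ball4_center below 0.07 m and x of ball2_center in the frame of tray between -0.1 and 0.1 m and y of ball2_center in the frame of tray between -0.09 and 0.09 m and x of ball3_center in the frame of tray between -0.1 and 0.1 m and y of ball3_center in the frame of tray between -0.09 and 0.09 m and x of ball4_center in the frame of tray between -0.1 and 0.1 m and y of ball4_center in the frame of tray between -0.09 and 0.09 m and horizontal distance between bucket and bucket_mat below 0.025 m and angle between each of bucket, tumbler1, tumbler2, tumbler3, tumbler4's own z axis and vertical below 0.1 rad and height (world z) of bucket below 0.012 m and linear speed of each of bucket, tumbler1, tumbler2, tumbler3, tumbler4 below 0.03 m/s and horizontal distance between each of tumbler1, tumbler2, tumbler3, tumbler4 and cork_mat below 0.03 m and height (world z) of each of tumbler1, tumbler2, tumbler3, tumbler4 below 0.085 m and horizontal distance between tumbler1 and tumbler2 below 0.008 m and horizontal distance between each of tumbler1, tumbler2 and tumbler3 below 0.008 m and horizontal distance between each of tumbler1, tumbler2, tumbler3 and tumbler4 below 0.008 m); the robot touches nothing.
It fails at once if the carafe is pushed more than 30 mm or tipped over (distance of carafe from where it was at the start of the episode above 0.03 m or angle between carafe's own z axis and vertical above 0.5 rad).
It fails at once if the glasses case is pushed more than 30 mm or tipped over (distance of glasses_case from where it was at the start of the episode above 0.03 m or angle between glasses_case's own z axis and vertical above 0.5 rad).
It fails at once if the notebook is pushed more than 30 mm or tipped over (distance of notebook from where it was at the start of the episode above 0.03 m or angle between notebook's own z axis and vertical above 0.5 rad).
It fails at once if the paperweight is pushed more than 30 mm or tipped over (distance of paperweight from where it was at the start of the episode above 0.03 m or angle between paperweight's own z axis and vertical above 0.5 rad).
Of tumbler1, tumbler2, tumbler3, tumbler4 only 2 to 4 are there at a start; the rules pass over those that are not, and their reading is None.
Of ball1, ball2, ball3, ball4 only 3 to 4 are there at a start; the rules pass over those that are not, and their reading is None.
At some moment in a run one of tumbler1, tumbler2, tumbler3, tumbler4 may be knocked a few centimetres aside while the robot is not near it.
It also fails if it takes over 210 s, if anything falls off the work surface, if the arm or the gripper's body presses on something with over 40 N, if the wrist force passes 120 N, or if a joint passes its speed limit or range.

## Working session

There is one attempt and no reset: what is moved stays moved. The work goes in short steps, Python scripts to look and compute and a shell command to move; the robot and the scene stay as the last step left them, time stands still between calls to the robot, and variables do not carry over. Pictures are saved under pics/ and viewed, at most 14 in all, crops included, and the job is handed in when it is done.

```bash
ls; mkdir -p pics
cat > h.py <<'E'
import numpy as np, cv2
from scipy.spatial.transform import Rotation as R
from cell import sensors, eyes, ctrl
def grab(n):
    s=sensors.read_state(); f=eyes.grab_frame(n)
    K=np.array([[f['fx'],0,f['cx']],[0,f['fy'],f['cy']],[0,0,1.]])
    D=np.array(f['distortion'],float)
    if 'view' in f: M=np.linalg.inv(np.array(f['view']))
    else:
        T=np.eye(4); q=s['orientation']; T[:3,:3]=R.from_quat([q[1],q[2],q[3],q[0]]).as_matrix(); T[:3,3]=s['tcp_pos']
        M=T@np.array(f['T_tool_cam'])
    return dict(img=np.array(f['img']),K=K,D=D,M=M)
def ray(f,uv):
    p=cv2.undistortPoints(np.array(uv,float).reshape(-1,1,2),f['K'],f['D'])[:,0]
    d=np.c_[p,np.ones(len(p))]@f['M'][:3,:3].T
    return f['M'][:3,3],d
def onz(f,uv,z):
    o,d=ray(f,uv); return o+d*((z-o[2])/d[:,2])[:,None]
def proj(f,P):
    V=np.linalg.inv(f['M']); r,_=cv2.Rodrigues(V[:3,:3])
    return cv2.projectPoints(np.array(P,float).reshape(-1,1,3),r,V[:3,3],f['K'],f['D'])[0][:,0]
def tri(f,uv,g,uw):
    o,d=ray(f,[uv]);p,e=ray(g,[uw]);d=d[0]/np.linalg.norm(d[0]);e=e[0]/np.linalg.norm(e[0])
    t=np.linalg.lstsq(np.c_[d,-e],p-o,rcond=None)[0]; a=o+t[0]*d;b=p+t[1]*e
    return (a+b)/2,np.linalg.norm(a-b)
def rows(P,quat=None,dz=None):
    "rel shift (units) from measured tcp to world P"
    s=sensors.read_state();q=s['orientation'];r=R.from_quat([q[1],q[2],q[3],q[0]])
    return r.inv().apply(np.array(P)-s['tcp_pos'])/400
E
python3 - <<'E'
from h import *
s=sensors.read_state();print(s,ctrl.grasp_offset)
for n in ('top','side'):
    f=grab(n);cv2.imwrite(f'pics/{n}0.png',f['img']);print(n,f['M'].round(2).tolist())
E
```

```text
pics
{'time': 0.0, 'qpos': array([-1.33598921e+00,  2.76599242e-01,  1.50613703e+00,  1.67411890e-05,
        1.36070180e+00, -1.21009706e-01]), 'joint_velocities': array([ 5.63875869e-05,  1.44723638e-04, -1.62729478e-03, -1.76956800e-03,
       -1.04302759e-04, -1.40929295e-03]), 'joint_torque': array([-7.63408025e-04, -4.16785741e+01, -2.45807683e+01, -3.39184053e-04,
        1.08696686e-02,  7.91355461e-06]), 'tcp_pos': array([ 200.16391486, -538.4135687 ,  201.53579103]), 'orientation': array([-9.21678198e-04,  9.84215888e-01,  1.76969585e-01, -4.43007741e-05]), 'wrist_force': array([-0.56713949,  0.15069252,  0.63970508]), 'torque': array([-0.00684754,  0.05594891,  0.07338343]), 'grasp_force': 0.0, 'opening': 1.000023068870489} 18.700000000000003
top [[0.01, -0.99, 0.1, 435.13], [-1.0, -0.01, 0.02, -63.73], [-0.01, -0.1, -0.99, 1523.7], [0.0, 0.0, 0.0, 1.0]]
side [[0.96, 0.16, -0.21, 785.46], [0.26, -0.52, 0.81, -953.62], [0.02, -0.84, -0.55, 736.63], [0.0, 0.0, 0.0, 1.0]]
```

View pics/top0.png

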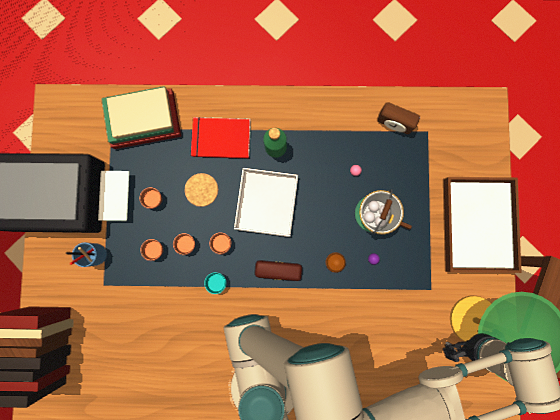

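View pics/side0.png

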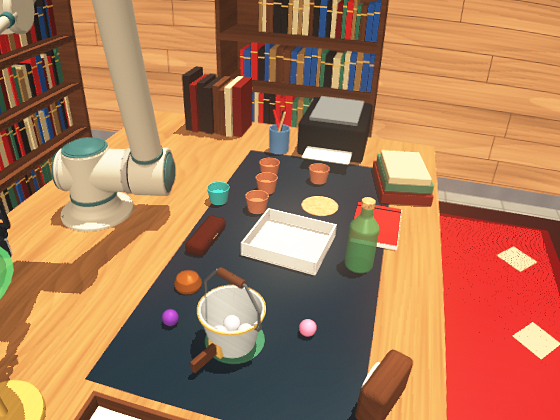

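The pictures show the bucket on its green mat with the rear handle to lower-right at top-view (405,227), and the bail leaning away (grip ~(386,210)). The tray is at (266,203) and the cork mat at (201,190). Four copper tumblers are at (151,198), (152,250), (184,244) and (221,243). The turquoise decoy is at (216,283).

```bash
cat > m1.py <<'E'
from h import *
f=grab('top');g=grab('side')
hsv=cv2.cvtColor(f['img'],cv2.COLOR_BGR2HSV)
# tumblers: orange hue in blobs
m=cv2.inRange(hsv,(3,100,120),(14,255,255));m[:, :130]=0;m[:,340:]=0;m[:170]=0;m[300:]=0
n,l,st,c=cv2.connectedComponentsWithStats(m)
for i in range(1,n):
    if st[i,4]>60: print('orange',st[i],c[i].round(1),onz(f,[c[i]],46)[0].round(1))
def blob(name,lo,hi,box,z):
    m=cv2.inRange(hsv,lo,hi);k=np.zeros_like(m);x0,y0,x1,y1=box;k[y0:y1,x0:x1]=255;m&=k
    cs=max(cv2.findContours(m,0,2)[0],key=cv2.contourArea);(u,v),r=cv2.minEnclosingCircle(cs);e=cv2.minAreaRect(cs)
    P=onz(f,cs[:,0],z);print(name,e[0],onz(f,[(u,v)],z)[0].round(1),'span',np.ptp(P,0).round(0)[:2]);return cs
blob('cork',(10,60,150),(25,200,255),(180,165,225,212),4)
cs=blob('tray',(0,0,150),(180,60,255),(225,160,310,245),40)
b=cv2.boxPoints(cv2.minAreaRect(cs));print(onz(f,b,40).round(0))
big=lambda im,x0,y0,x1,y1,s:cv2.resize(im[y0:y1,x0:x1],None,fx=s,fy=s,interpolation=2)
a=big(f['img'],335,160,435,260,5);b=big(g['img'],150,250,290,390,4)
cv2.imwrite('pics/crop.png',np.hstack([cv2.resize(a,(400,400)),cv2.resize(b,(400,400))]))
np.save('t.npy',0)
E
python3 m1.py
```

```text
orange [139 187  22  21 311] [150.6 197.6] [595.6 373.4  46. ]
orange [173 233  22  22 326] [184.1 243.4] [450.8 261.   46. ]
orange [209 232  22  22 332] [220.3 242.8] [453.8 146.2  46. ]
orange [140 239  22  22 328] [151.6 249.5] [430.2 363.6  46. ]
orange [327 254  13  17 175] [333.9 261.9] [ 398.1 -213.1   46. ]
orange [258 264  32   9 155] [272.5 267.1] [379.7 -20.1  46. ]
orange [ 130  286  210   14 2380] [231.2 293.3] [296.9 107.9  46. ]
cork (201.0, 189.5) [628.7 220.5   4. ] span [110. 107.]
tray (265.5556335449219, 201.50733947753906) [587.2   5.1  40. ] span [218. 200.]
[[499. 107.  40.]
 [699.  85.  40.]
 [677. -98.  40.]
 [477. -73.  40.]]
```

View pics/crop.png

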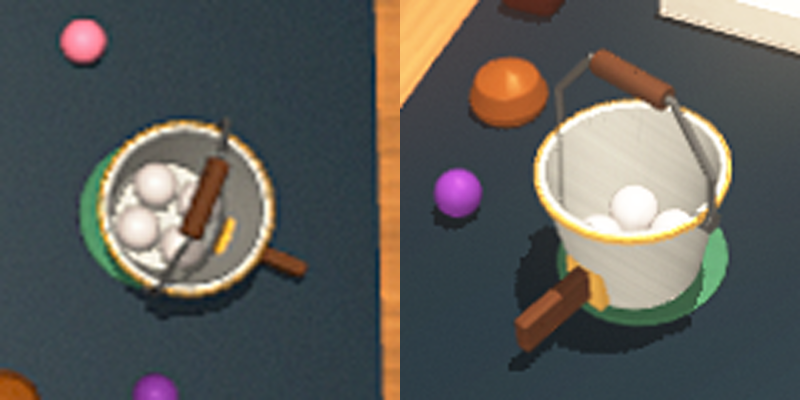

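```bash
cat > bk.py <<'E'
from h import *
f=grab('top');g=grab('side')
P,e=tri(f,(386.5,209.5),g,(231.2,278));print('grip',P.round(1),e.round(1))
hsv=cv2.cvtColor(f['img'],cv2.COLOR_BGR2HSV)
m=cv2.inRange(hsv,(18,90,150),(32,255,255));m[:,:350]=0;m[:,415:]=0;m[:180]=0;m[240:]=0
cs=np.argwhere(m)[:,::-1];p=onz(f,cs,99)
hull=cv2.convexHull(cs.astype(np.float32))[:,0];q=onz(f,hull,99)
A=np.c_[2*q[:,:2],np.ones(len(q))];s=np.linalg.lstsq(A,(q[:,:2]**2).sum(1),rcond=None)[0]
print('rim',s[:2],'r',np.sqrt(s[2]+s[:2]@s[:2]))
h=onz(f,[(335+302/4,160+267/4)],28)[0];d=s[:2]-h[:2];print('handle end',h,'dist',np.hypot(*d),'yaw',np.arctan2(d[1],d[0]))
E
python3 bk.py
```

```text
grip [ 554.3 -352.1  174. ] 1.2
rim [ 554.11350755 -351.04913192] r 66.40090136450704
handle end [ 512.03845633 -459.41581339   28.        ] dist 116.24821541715706 yaw 1.2004465881681723
```

```bash
cat >> h.py <<'E'
def down(yaw,tilt=0):
    "tool pointing down, tool y at world yaw (fingers' closing line); tilt about tool y: + leans z towards horizontal dir yaw+90... "
    y=np.array([np.cos(yaw),np.sin(yaw),0]);z=np.array([0,0,-1.]);x=np.cross(y,z)
    return R.from_matrix(np.c_[x,y,z])*R.from_rotvec([0,tilt,0])
def go(P,Rt=None):
    s=sensors.read_state();q=s['orientation'];r=R.from_quat([q[1],q[2],q[3],q[0]])
    a=r.inv().apply(np.array(P)-s['tcp_pos'])/400
    b=(r.inv()*Rt).as_rotvec()/np.pi if Rt is not None else np.zeros(3)
    print(a.round(4),b.round(4), 'steps',np.abs(a).max()*400/62.5,np.linalg.norm(b)*180/10.7)
E
python3 - <<'E'
from h import *
go((554,-351.5,215),down(1.20-np.pi))
E
```

```text
[ 0.9922 -0.131  -0.0321] [-2.000e-04  0.000e+00  2.313e-01] steps 6.34979688348145 3.8907429935294977
```

```bash
python3 -m handwheel '[[[0.2,-0.026,-0.03,0,0,0.05],[0.35,-0.05,-0.032,0,0,0.1],[0.5,-0.07,-0.032,0,0,0.15],[0.65,-0.09,-0.032,0,0,0.2],[0.8,-0.11,-0.032,0,0,0.231],[0.92,-0.12,-0.032,0,0,0.231],[0.992,-0.131,-0.032,0,0,0.231],[0.992,-0.131,-0.032,0,0,0.231]]]' 1 60
python3 - <<'E'
from h import *
print(sensors.read_state()['qpos'])
go((554.2,-351.5,155),down(1.20-np.pi))
E
```

```text
time: 1.3
tcp_pos: [555.7, -350.2, 214.6]
orientation: [-0.0, 0.983, -0.182, -0.0]
wrist_force: [-0.5, -0.6, 0.6]
opening: 1.0
grasp_force: 0.0
[-6.68264937e-01  3.95174614e-01  1.29474628e+00  2.61736097e-04
  1.45220001e+00  1.26894338e+00]
[-0.0023  0.0046  0.1489] [-0.0001  0.0001  0.0014] steps 0.9528255775877765 0.023522979937283108
```

```bash
python3 -m handwheel '[[[0,0.002,0.05,0,0,0],[-0.002,0.004,0.1,0,0,0],[-0.002,0.004,0.149,0,0,0],[-0.002,0.004,0.149,0,0,0]]]' 1 60
python3 -m handwheel '[[[0,0,0,0,0,0],[0,0,0,0,0,0],[0,0,0,0,0,0],[0,0,0,0,0,0],[0,0,0,0,0,0],[0,0,0,0,0,0]]]' -1 60
```

```text
time: 1.8
tcp_pos: [550.4, -353.0, 154.0]
orientation: [-0.001, 0.983, -0.185, -0.002]
wrist_force: [0.7, 0.6, 0.1]
opening: 0.998
grasp_force: 0.0
time: 2.55
tcp_pos: [552.7, -352.8, 155.6]
orientation: [0.0, 0.983, -0.184, -0.0]
wrist_force: [0.1, -0.6, -0.7]
opening: 0.005
grasp_force: 0.0
```

Run:
```python
from h import *
f=grab('top');g=grab('side')
a=cv2.resize(f['img'][150:260,325:435],(400,400),interpolation=2);b=cv2.resize(g['img'][230:390,150:310],(400,400),interpolation=2)
cv2.imwrite('pics/c2.png',np.hstack([a,b]))
s=sensors.read_state();print(s['tcp_pos'],s['opening'],s['grasp_force'],proj(f,[s['tcp_pos']]),proj(g,[s['tcp_pos']]))
```

```text
[ 552.67718144 -352.83481182  155.54162502] -0.0006736013045311242 0.0 [[385.32957456 210.41292124]] [[230.21325237 285.59296098]]
```

View pics/c2.png

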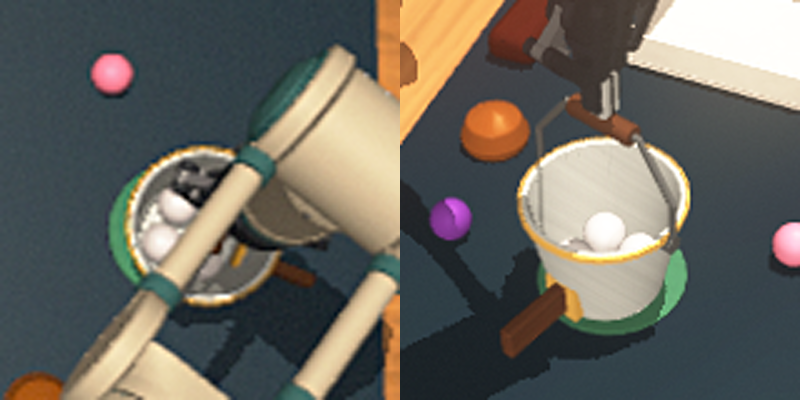

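The grip stands unmoved at side (231,278), and the shut fingers seem to sit behind or above it at side ≈(235,277). I need a closer look.

Run:
```python
from h import *
g=grab('side');w=grab('wrist')
b=cv2.resize(g['img'][240:310,195:265],(400,400),interpolation=2)
s=sensors.read_state();print(s['opening'])
print(proj(w,[s['tcp_pos'],(554.3,-352.1,174)]),w['M'].round(2))
cv2.imwrite('pics/c3.png',np.hstack([b,cv2.resize(w['img'],(400,300))[[*range(300)]+[299]*100]]))
```

```text
-0.004238988876346907
[[279.5948273  250.71446252]
 [276.52107864 263.63874937]] [[-3.6000e-01 -9.0000e-01 -2.4000e-01  6.1526e+02]
 [-9.3000e-01  3.5000e-01  1.0000e-01 -3.7719e+02]
 [-0.0000e+00  2.6000e-01 -9.7000e-01  3.2610e+02]
 [ 0.0000e+00  0.0000e+00  0.0000e+00  1.0000e+00]]
```

View pics/c3.png

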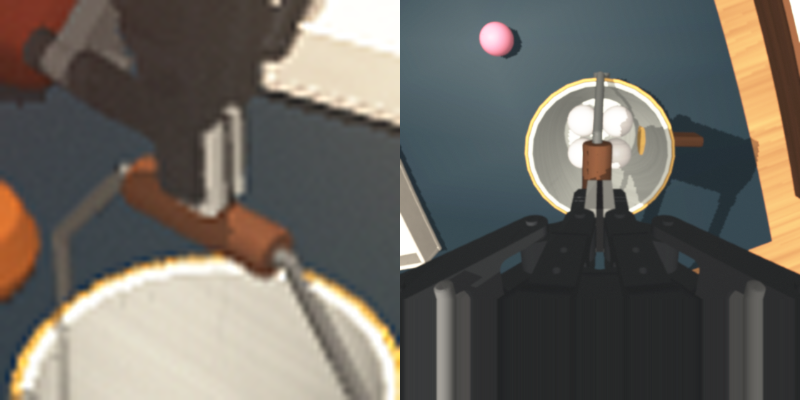

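Run:
```python
from h import *
f=grab('top');g=grab('side');w=grab('wrist')
t=np.linspace(0,2*np.pi,40);c=np.c_[554+64*np.cos(t),-351+64*np.sin(t),0*t+99]
for k in (f,g,w):
    p=proj(k,c);print(p.min(0),p.max(0))
print(tri(w,(279.6,251),g,(230.9,277.1)),tri(w,(279.6,251),g,(230.9,285)))
for k,lo,hi in ((f,350,415),(g,180,280),(w,150,400)):
    m=cv2.inRange(cv2.cvtColor(k['img'],cv2.COLOR_BGR2HSV),(18,90,120),(32,255,255));m[:,:lo]=0;m[:,hi:]=0
    n,l,st,ce=cv2.connectedComponentsWithStats(m)
    print([list(a) for a in st[1:] if a[4]>25])
```

```text
[359.87540214 190.75744269] [401.81683067 232.42446133]
[198.85689882 284.70283244] [265.16952984 331.73350298]
[174.28155195 111.89976544] [377.58365183 307.62618281]
(array([ 558.53327943, -356.30504012,  179.39331793]), np.float64(5.2020666567395395)) (array([ 553.85382174, -353.25787506,  157.92991255]), np.float64(0.8357730020940651))
[[np.int32(374), np.int32(0), np.int32(41), np.int32(40), np.int32(892)], [np.int32(359), np.int32(190), np.int32(31), np.int32(33), np.int32(64)]]
[[np.int32(259), np.int32(0), np.int32(21), np.int32(32), np.int32(133)], [np.int32(253), np.int32(99), np.int32(11), np.int32(23), np.int32(79)], [np.int32(252), np.int32(132), np.int32(16), np.int32(18), np.int32(36)], [np.int32(180), np.int32(156), np.int32(7), np.int32(12), np.int32(42)], [np.int32(182), np.int32(165), np.int32(22), np.int32(32), np.int32(109)], [np.int32(180), np.int32(181), np.int32(25), np.int32(41), np.int32(202)], [np.int32(180), np.int32(213), np.int32(16), np.int32(23), np.int32(70)], [np.int32(180), np.int32(220), np.int32(18), np.int32(24), np.int32(59)], [np.int32(248), np.int32(288), np.int32(18), np.int32(33), np.int32(56)], [np.int32(197), np.int32(291), np.int32(12), np.int32(18), np.int32(27)], [np.int32(198), np.int32(313), np.int32(60), np.int32(23), np.int32(181)], [np.int32(216), np.int32(344), np.int32(7), np.int32(15), np.int32(63)]]
[[np.int32(174), np.int32(109), np.int32(101), np.int32(191), np.int32(1172)], [np.int32(286), np.int32(109), np.int32(99), np.int32(191), np.int32(1203)], [np.int32(332), np.int32(177), np.int32(12), np.int32(40), np.int32(378)]]
```

```bash
python3 -m handwheel '[[[0,0,0,0,0,0],[0,0,0,0,0,0],[0,0,0,0,0,0],[0,0,0,0,0,0],[0,0,0,0,0,0],[0,0,0,0,0,0]]]' 0 40
python3 - <<'E'
from h import *
g=grab('side');w=grab('wrist')
b=cv2.resize(g['img'][240:310,195:265],(400,400),interpolation=2)
cv2.imwrite('pics/c4.png',np.hstack([b,cv2.resize(w['img'][140:350,140:350],(400,400))]))
E
```

```text
time: 3.65
tcp_pos: [552.7, -352.9, 155.6]
orientation: [0.0, 0.983, -0.184, 0.0]
wrist_force: [0.8, 0.4, -0.8]
opening: 0.498
grasp_force: 0.0
```

View pics/c4.png

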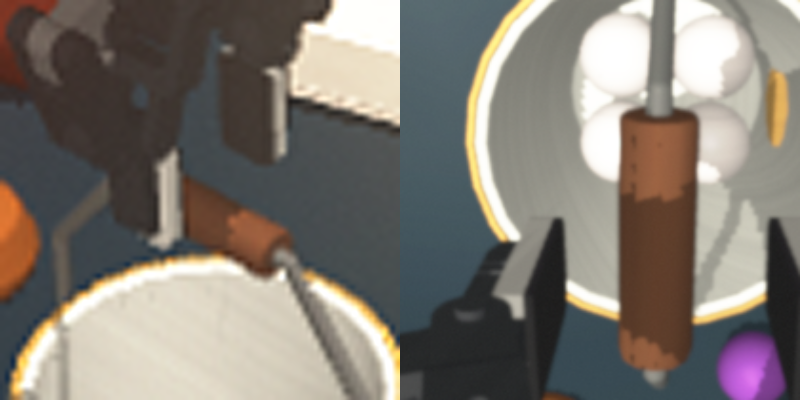

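The half-open fingertips end only at the grip's upper edge, so the real pads sit well short of the stated TCP. I'll go about 22 mm lower and close.

```bash
python3 -m handwheel '[[[0,0,0.025,0,0,0],[0,0,0.055,0,0,0],[0,0,0.055,0,0,0],[0,0,0.055,0,0,0]]]' 0 40
python3 -m handwheel '[[[0,0,0,0,0,0],[0,0,0,0,0,0],[0,0,0,0,0,0],[0,0,0,0,0,0],[0,0,0,0,0,0]]]' -1 60
```

```text
time: 4.25
tcp_pos: [552.7, -352.9, 133.4]
orientation: [-0.0, 0.983, -0.184, -0.0]
wrist_force: [-0.9, -0.2, 0.5]
opening: 0.502
grasp_force: 0.0
time: 4.88
tcp_pos: [553.0, -353.1, 134.3]
orientation: [0.0, 0.983, -0.184, 0.001]
wrist_force: [0.0, -0.3, 3.3]
opening: 0.185
grasp_force: 58.7
```

```bash
python3 -m handwheel '[[[0,0,-0.03,0,0,0],[0,0,-0.06,0,0,0],[0,0,-0.09,0,0,0],[0,0,-0.12,0,0,0],[0,0,-0.14,0,0,0],[0,0,-0.15,0,0,0],[0,0,-0.15,0,0,0],[0,0,-0.15,0,0,0]]]' -1 60
python3 - <<'E'
from h import *
go((567,-166,194),down(1.45-np.pi))
E
```

```text
time: 5.88
tcp_pos: [552.4, -352.7, 193.1]
orientation: [-0.0, 0.983, -0.184, -0.0]
wrist_force: [-1.2, 0.2, -7.2]
opening: 0.184
grasp_force: 58.9
[-0.1346 -0.4483 -0.002 ] [-0.0001  0.0003 -0.0793] steps 2.869305684525162 1.333904870978722
```

```bash
python3 -m handwheel '[[[-0.008,-0.025,0,0,0,0],[-0.023,-0.075,0,0,0,-0.02],[-0.04,-0.14,0,0,0,-0.03],[-0.065,-0.21,0,0,0,-0.04],[-0.084,-0.28,0,0,0,-0.05],[-0.105,-0.35,0,0,0,-0.06],[-0.122,-0.405,0,0,0,-0.07],[-0.131,-0.437,0,0,0,-0.079]]]' -1 60
python3 -m handwheel '[[[-0.002,-0.009,0,0,0,0],[-0.002,-0.009,0,0,0,0],[-0.002,-0.009,0,0,0,0],[-0.002,-0.009,0,0,0,0],[-0.002,-0.009,0,0,0,0],[-0.002,-0.009,0,0,0,0]]]' -1 60
cat > rim.py <<'E'
from h import *
import sys
z=float(sys.argv[1]) if len(sys.argv)>1 else 95
f=grab('top');hsv=cv2.cvtColor(f['img'],cv2.COLOR_BGR2HSV)
c0=proj(f,[(568,-164,95)])[0] if len(sys.argv)<3 else proj(f,[eval(sys.argv[2])])[0]
m=cv2.inRange(hsv,(18,90,120),(32,255,255));k=np.zeros_like(m);cv2.circle(k,tuple(int(v) for v in c0),33,255,-1);m&=k
cs=np.argwhere(m)[:,::-1].astype(np.float32);q=onz(f,cs,z)
def fit(q):
    A=np.c_[2*q[:,:2],np.ones(len(q))];s=np.linalg.lstsq(A,(q[:,:2]**2).sum(1),rcond=None)[0];return s[:2],np.sqrt(s[2]+s[:2]@s[:2])
c,r=fit(q)
for _ in range(4):
    d=np.abs(np.hypot(*(q[:,:2]-c).T)-64);k=d<6 if _ else d<15;c,r=fit(q[k])
print('rim',c.round(1),'r',r.round(1),k.sum(),'of',len(k))
E
python3 rim.py 155
python3 - <<'E'
from h import *
f=grab('top');g=grab('side')
a=cv2.resize(f['img'][140:280,280:420],(400,400),interpolation=2);b=cv2.resize(g['img'][160:340,180:360],(400,400),interpolation=2)
cv2.imwrite('pics/c5.png',np.hstack([a,b]))
E
```

```text
time: 6.88
tcp_pos: [566.9, -168.5, 193.8]
orientation: [-0.0, 0.998, -0.059, 0.0]
wrist_force: [-0.3, 0.4, -6.1]
opening: 0.186
grasp_force: 58.8
time: 7.62
tcp_pos: [566.6, -167.5, 193.5]
orientation: [0.0, 0.998, -0.061, -0.0]
wrist_force: [-0.2, 0.4, -6.7]
opening: 0.187
grasp_force: 58.8
rim [ 568.1 -167.1] r 65.1 37 of 42
```

View pics/c5.png

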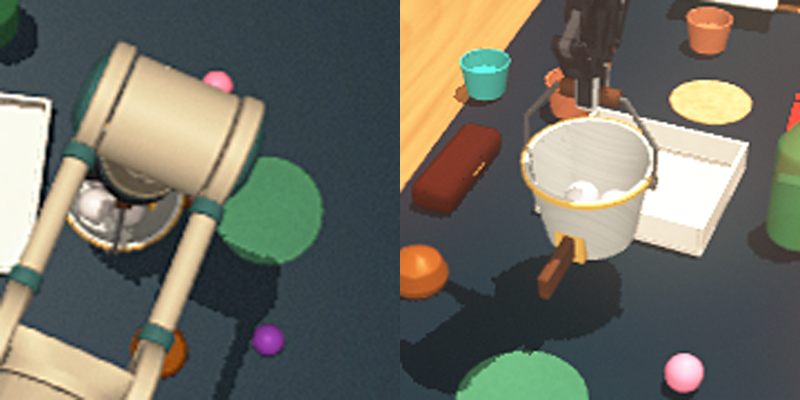

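```bash
python3 -m handwheel '[[[0,0,0.03,0,0,0],[0,0,0.07,0,0,0],[0,0,0.11,0,0,0],[0,0,0.14,0,0,0],[0,0,0.152,0,0,0],[0,0,0.159,0,0,0],[0,0,0.159,0,0,0],[0,0,0.159,0,0,0]]]' -1 60
python3 -m handwheel '[[[0,0,0,0,0,0],[0,0,0,0,0,0],[0,0,0,0,0,0],[0,0,0,0,0,0],[0,0,0,0,0,0]]]' 0 60
python3 -m handwheel '[[[0,0,-0.05,0,0,0],[0,0,-0.1,0,0,0],[0,0,-0.16,0,0,0],[0,0,-0.25,0,0,0],[0,-0.0,-0.35,0,0,0],[0,0,-0.4,0,0,0],[0,0,-0.4,0,0,0]]]' 0 60
```

```text
time: 8.78
tcp_pos: [567.9, -165.5, 132.4]
orientation: [-0.001, 0.998, -0.061, 0.002]
wrist_force: [0.4, 5.0, 5.0]
opening: 0.185
grasp_force: 60.1
time: 9.4
tcp_pos: [566.7, -167.5, 129.9]
orientation: [0.0, 0.998, -0.061, -0.0]
wrist_force: [0.1, -0.2, -0.4]
opening: 0.501
grasp_force: 0.0
time: 10.28
tcp_pos: [567.5, -167.7, 291.7]
orientation: [0.001, 0.998, -0.061, 0.002]
wrist_force: [0.1, 0.2, -0.4]
opening: 0.497
grasp_force: 0.0
```

Run:
```python
from h import *
print(sensors.read_state()['qpos'].round(3))
go((545,-370,260),down(-0.12,0))
go((545,-370,260),down(-0.12,np.radians(45)))
```

```text
[-0.405  0.265  1.304 -0.     1.569  1.288]
[0.0052 0.5088 0.0799] [ 0.0013 -0.0006 -0.5005] steps 3.256063894122959 8.420251580354677
[0.0052 0.5088 0.0799] [ 0.1968  0.1947 -0.4717] steps 3.256063894122959 9.201222452455328
```

```bash
python3 -m handwheel '[[[0,0.1,0,0,0,-0.05],[0,0.2,0,0,0,-0.11],[0,0.3,0,0,0,-0.17],[0,0.4,0,0,0,-0.23],[0,0.5,0,0,0,-0.28],[0,0.51,0,0,0,-0.34],[0,0.51,0,0,0,-0.4],[0,0.51,0,0,0,-0.455]]]' 0 60
python3 - <<'E'
from h import *
go((545,-370,230),down(-0.12,np.radians(45)))
E
```

```text
time: 11.28
tcp_pos: [541.2, -369.7, 287.7]
orientation: [-0.002, 0.792, 0.61, -0.0]
wrist_force: [0.9, 0.9, -0.2]
opening: 0.504
grasp_force: 0.0
[0.0015 0.0098 0.1443] [ 0.0163  0.2491 -0.042 ] steps 0.9235591829895684 4.25776000068444
```

```bash
python3 rim.py
python3 - <<'E'
from h import *
for n in ('top','side'):
    f=grab(n)
    if n=='top': a=cv2.resize(f['img'][150:290,280:420],(400,400),interpolation=2)
    else: b=cv2.resize(f['img'][160:360,160:360],(400,400),interpolation=2)
cv2.imwrite('pics/c6.png',np.hstack([a,b]))
E
```

```text
rim [ 567.6 -156.4] r 65.6 106 of 123
```

View pics/c6.png

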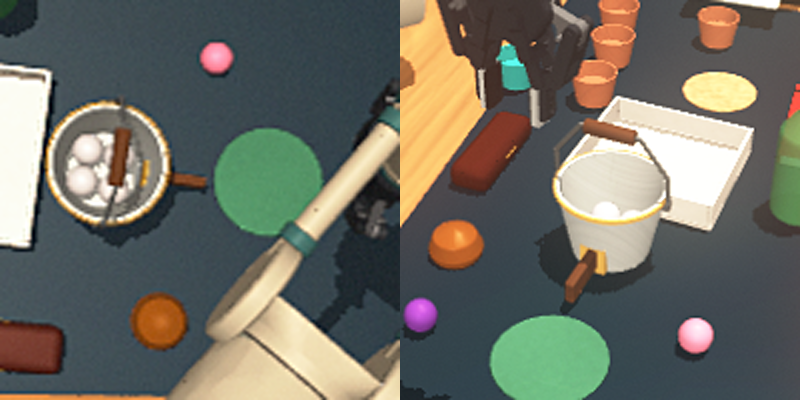

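The bucket stands beside the tray with its handle end at top (352,214). The green mat is clear, centred at about (374,213). The bail is still upright.

Run:
```python
from h import *
f=grab('top')
h=onz(f,[(352.1,214.2)],30)[0];c=np.array([567.6,-156.4]);d=c-h[:2];yaw=np.arctan2(d[1],d[0]);print('h',h,np.hypot(*d),yaw)
hsv=cv2.cvtColor(f['img'],cv2.COLOR_BGR2HSV);m=cv2.inRange(hsv,(45,80,50),(85,255,255));k=np.zeros_like(m);k[180:240,350:400]=255;m&=k
cs=max(cv2.findContours(m,0,2)[0],key=cv2.contourArea);hu=cv2.convexHull(cs)[:,0].astype(float);q=onz(f,hu,4)
A=np.c_[2*q[:,:2],np.ones(len(q))];s=np.linalg.lstsq(A,(q[:,:2]**2).sum(1),rcond=None)[0];print('mat',s[:2],np.sqrt(s[2]+s[:2]@s[:2]))
u=np.array([np.cos(yaw),np.sin(yaw)]);P=np.r_[c-100*u,26];Rt=down(yaw-np.pi/2,np.radians(45));z=Rt.apply([0,0,1]);print(P,z)
go(P-90*z,Rt); print(P-90*z, P+34*z)
```

```text
h [ 550.17807466 -272.94077226   30.        ] 117.83579711168196 1.4224031352156565
mat [ 544.11549573 -351.40040235] 69.33186004733915
[ 552.81508254 -255.30099199   26.        ] [ 0.10454515  0.69933562 -0.70710678]
[ 0.1244 -0.0282  0.4977] [ 0.0141  0.2494 -0.0357] steps 3.1855695325999966 4.245127823291138
[ 543.40601869 -318.24119788   89.63961031] [ 556.36961778 -231.52358087    1.95836944]
```

```bash
python3 -m handwheel '[[[0.03,0,0.05,0.003,0.06,-0.01],[0.06,-0.01,0.1,0.007,0.12,-0.018],[0.09,-0.02,0.17,0.01,0.18,-0.027],[0.124,-0.028,0.25,0.014,0.249,-0.036],[0.124,-0.028,0.33,0.014,0.249,-0.036],[0.124,-0.028,0.42,0.014,0.249,-0.036],[0.124,-0.028,0.498,0.014,0.249,-0.036],[0.124,-0.028,0.498,0.014,0.249,-0.036]]]' 0 60
python3 - <<'E'
from h import *
print(sensors.read_state()['qpos'].round(3))
w=grab('wrist');print(proj(w,[(552.8,-255.3,26)]));cv2.imwrite('pics/c7.png',w['img'])
yaw=1.422;u=np.array([np.cos(yaw),np.sin(yaw)]);go((556.4,-231.5,2),down(yaw-np.pi/2,np.radians(45)))
E
```

```text
time: 12.48
tcp_pos: [542.9, -317.8, 88.2]
orientation: [-0.252, 0.7, 0.603, 0.289]
wrist_force: [0.7, 0.6, 0.3]
opening: 0.502
grasp_force: 0.0
[-0.957  0.735  1.286  0.514  1.727 -0.89 ]
[[278.94818673 201.08600095]]
[-4.000e-04 -1.000e-04  3.111e-01] [-0.0008  0.0001  0.0006] steps 1.9912560459554949 0.016240320700386585
```

View pics/c7.png

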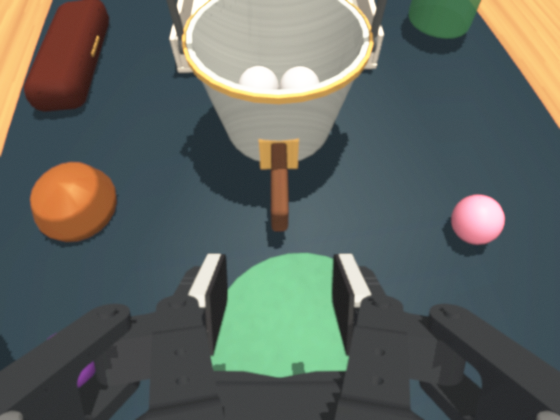

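The handle tip at (280,225) is centred between the pads (225/335), so I'll advance and pinch.

```bash
python3 -m handwheel '[[[0,0,0.08,0,0,0],[0,0,0.16,0,0,0],[0,0,0.24,0,0,0],[0,0,0.29,0,0,0],[0,0,0.31,0,0,0],[0,0,0.31,0,0,0]]]' 0 60
python3 -m handwheel '[[[0,0,0,0,0,0],[0,0,0,0,0,0],[0,0,0,0,0,0],[0,0,0,0,0,0],[0,0,0,0,0,0],[0,0,0,0,0,0]]]' -1 115
```

```text
time: 13.28
tcp_pos: [557.4, -232.8, 3.9]
orientation: [-0.248, 0.699, 0.605, 0.289]
wrist_force: [0.2, 0.4, -0.0]
opening: 0.5
grasp_force: 0.0
time: 14.02
tcp_pos: [556.5, -233.4, 3.8]
orientation: [-0.248, 0.699, 0.605, 0.289]
wrist_force: [-3.2, -2.9, 6.2]
opening: 0.103
grasp_force: 113.1
```

```bash
cat > tip.py <<'E'
from h import *
import sys,json
yaw=1.422;C=np.array([567.6,-156.4,0]);u=np.array([np.cos(yaw),np.sin(yaw),0]);ax=np.cross([0,0,1],u) # bucket y
P0=C-100*u+[0,0,24]
# tcp pose at pinch
R0=R.from_quat([.699,.605,.289,-.248]);T0=np.array([556.5,-233.4,3.8])
def pose(s,z,phi):
    Rr=R.from_rotvec(ax*np.radians(phi)); P=C+s*u+np.array([0,0,z]); return P+Rr.apply(T0-P0),Rr*R0
st=sensors.read_state();q=st['orientation'];r=R.from_quat([q[1],q[2],q[3],q[0]])
for w in json.loads(sys.argv[1]):
    T,Rt=pose(*w);a=r.inv().apply(T-st['tcp_pos'])/400;b=(r.inv()*Rt).as_rotvec()/np.pi
    print(w,np.r_[a,b].round(3).tolist())
print(st['qpos'].round(2))
E
python3 tip.py '[[-100,24,0],[-95.5,44,7],[-90,61,14],[-83,76,20],[-69,106,27],[-54,136,33],[-40,165,40]]'
```

```text
[-100, 24, 0] [-0.0, -0.0, -0.0, -0.0, -0.0, 0.0]
[-95.5, 44, 7] [0.034, 0.0, -0.028, 0.0, -0.039, 0.0]
[-90, 61, 14] [0.065, 0.0, -0.049, 0.0, -0.078, 0.0]
[-83, 76, 20] [0.096, 0.0, -0.066, 0.0, -0.111, 0.0]
[-69, 106, 27] [0.165, 0.001, -0.097, 0.001, -0.15, 0.0]
[-54, 136, 33] [0.238, 0.001, -0.128, 0.001, -0.184, 0.0]
[-40, 165, 40] [0.306, 0.001, -0.159, 0.001, -0.223, 0.0]
[-0.87  0.76  1.5   0.56  1.49 -0.95]
```

```bash
python3 -m handwheel '[[[0.017,0,-0.014,0,-0.02,0],[0.034,0,-0.028,0,-0.039,0],[0.05,0,-0.038,0,-0.058,0],[0.065,0,-0.049,0,-0.078,0],[0.08,0,-0.058,0,-0.095,0],[0.096,0,-0.066,0,-0.111,0],[0.096,0,-0.066,0,-0.111,0]]]' -1 115
python3 tip.py '[[-83,76,20],[-69,106,27],[-54,136,33],[-40,165,40]]'
python3 - <<'E'
from h import *
f=grab('side');w=grab('wrist')
cv2.imwrite('pics/c8.png',np.hstack([cv2.resize(f['img'][160:320,190:350],(400,400),interpolation=2),cv2.resize(w['img'],(400,300))[[*range(300)]+[299]*100]]))
E
```

```text
time: 14.9
tcp_pos: [558.2, -223.0, 49.2]
orientation: [-0.139, 0.738, 0.64, 0.163]
wrist_force: [0.2, 0.6, -6.3]
opening: 0.104
grasp_force: 112.7
[-83, 76, 20] [-0.004, -0.0, -0.002, 0.0, 0.0, 0.001]
[-69, 106, 27] [0.05, 0.0, -0.056, 0.001, -0.039, 0.001]
[-54, 136, 33] [0.108, 0.001, -0.109, 0.001, -0.072, 0.001]
[-40, 165, 40] [0.161, 0.001, -0.163, 0.001, -0.111, 0.001]
[-0.73  0.54  1.57  0.37  1.29 -0.74]
```

View pics/c8.png

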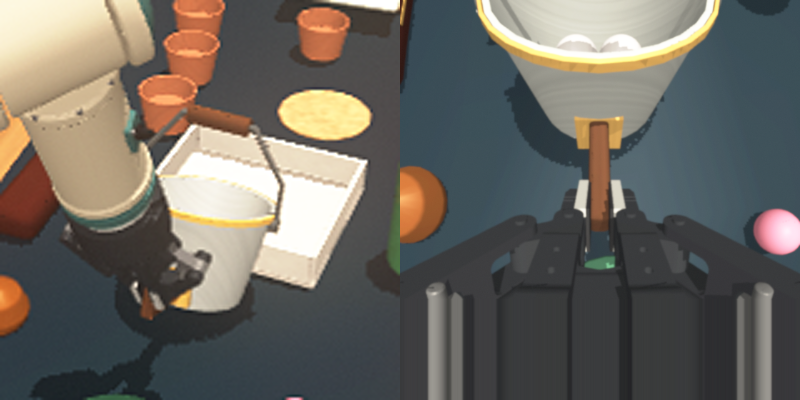

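The pinch holds rigidly: the bucket is leaning forward with its lip over the tray wall. Continuing.

```bash
python3 -m handwheel '[[[0.02,0,-0.028,0,-0.02,0],[0.045,0,-0.056,0,-0.039,0],[0.075,0,-0.082,0,-0.055,0],[0.108,0,-0.109,0,-0.072,0],[0.135,0,-0.136,0,-0.092,0],[0.161,0,-0.163,0,-0.111,0],[0.161,0,-0.163,0,-0.111,0]]]' -1 115
python3 tip.py '[[-40,165,40],[-15,190,50],[10,215,60],[35,228,70],[60,240,80],[80,245,90],[95,248,98]]'
```

```text
time: 15.88
tcp_pos: [562.2, -191.9, 135.0]
orientation: [-0.028, 0.755, 0.654, 0.034]
wrist_force: [-0.6, -0.6, -6.7]
opening: 0.11
grasp_force: 112.5
[-40, 165, 40] [-0.0, 0.001, -0.001, 0.001, -0.001, 0.0]
[-15, 190, 50] [0.055, 0.002, -0.058, 0.001, -0.057, 0.0]
[10, 215, 60] [0.11, 0.002, -0.117, 0.001, -0.112, 0.0]
[35, 228, 70] [0.162, 0.002, -0.149, 0.001, -0.168, 0.0]
[60, 240, 80] [0.216, 0.003, -0.181, 0.002, -0.223, 0.0]
[80, 245, 90] [0.258, 0.003, -0.198, 0.002, -0.279, 0.0]
[95, 248, 98] [0.289, 0.003, -0.21, 0.002, -0.323, 0.0]
[-0.5   0.36  1.56  0.09  1.25 -0.39]
```

```bash
python3 -m handwheel '[[[0.027,0,-0.03,0,-0.028,0],[0.055,0,-0.058,0,-0.057,0],[0.082,0,-0.088,0,-0.084,0],[0.11,0,-0.117,0,-0.112,0],[0.136,0,-0.133,0,-0.14,0],[0.162,0,-0.149,0,-0.168,0],[0.189,0,-0.165,0,-0.195,0],[0.216,0,-0.181,0,-0.223,0]]]' -1 115
python3 tip.py '[[60,240,80],[75,245,87],[85,247,94],[90,248,98]]'
python3 - <<'E'
from h import *
f=grab('side');t=grab('top')
cv2.imwrite('pics/c9.png',np.hstack([cv2.resize(f['img'][110:310,190:390],(400,400),interpolation=2),cv2.resize(t['img'][130:280,210:360],(400,400),interpolation=2)]))
E
```

```text
time: 16.88
tcp_pos: [572.2, -113.5, 211.8]
orientation: [0.196, 0.722, 0.623, -0.23]
wrist_force: [-0.3, 0.4, -6.6]
opening: 0.11
grasp_force: 112.9
[60, 240, 80] [-0.002, 0.006, -0.007, -0.0, -0.0, -0.001]
[75, 245, 87] [0.012, 0.006, -0.039, -0.0, -0.039, -0.001]
[85, 247, 94] [0.02, 0.006, -0.059, -0.0, -0.078, -0.001]
[90, 248, 98] [0.024, 0.006, -0.069, -0.0, -0.1, -0.001]
[ 0.07  0.38  1.51 -0.6   1.43  0.35]
```

View pics/c9.png

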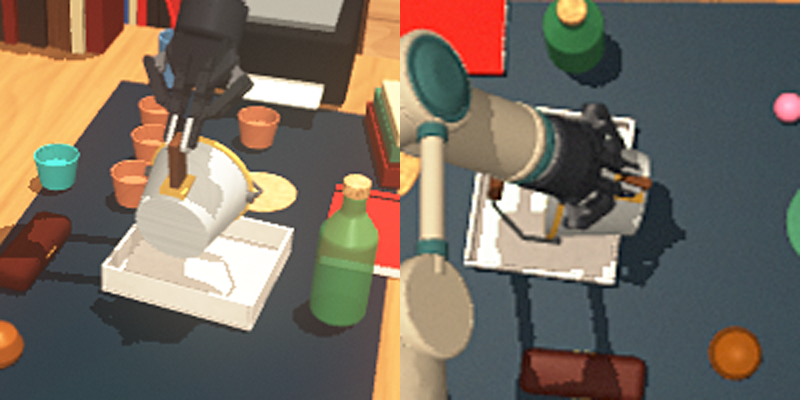

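```bash
python3 -m handwheel '[[[0.006,0.003,-0.01,0,-0.01,0],[0.01,0.006,-0.025,0,-0.025,0],[0.012,0.006,-0.039,0,-0.039,0],[0.015,0.006,-0.046,0,-0.052,0],[0.018,0.006,-0.053,0,-0.065,0],[0.02,0.006,-0.059,0,-0.078,0],[0.024,0.006,-0.069,0,-0.1,0],[0.024,0.006,-0.069,0,-0.1,0]]]' -1 115
python3 -m handwheel '[[[0,0,0,0,0,0],[0,0,0,0,0,0],[0,0,0,0,0,0],[0,0,0,0,0,0],[0,0,0,0,0,0],[0,0,0,0,0,0],[0,0,0,0,0,0],[0,0,0,0,0,0]]]' -1 115
python3 tip.py '[[90,248,98],[90,250,104]]'
python3 - <<'E'
from h import *
f=grab('side');t=grab('top')
cv2.imwrite('pics/c10.png',np.hstack([cv2.resize(f['img'][110:310,190:390],(400,400),interpolation=2),cv2.resize(t['img'][130:280,210:360],(400,400),interpolation=2)]))
E
```

```text
time: 17.98
tcp_pos: [579.5, -89.9, 230.3]
orientation: [0.294, 0.676, 0.585, -0.339]
wrist_force: [0.1, -1.0, -3.9]
opening: 0.109
grasp_force: 114.0
time: 18.98
tcp_pos: [579.3, -90.9, 231.4]
orientation: [0.294, 0.677, 0.584, -0.338]
wrist_force: [-0.5, 0.1, -4.7]
opening: 0.108
grasp_force: 114.0
[90, 248, 98] [0.006, -0.004, 0.003, 0.002, 0.0, -0.001]
[90, 250, 104] [-0.006, -0.004, 0.0, 0.002, -0.033, -0.001]
[ 0.24  0.49  1.49 -0.84  1.6   0.56]
```

View pics/c10.png

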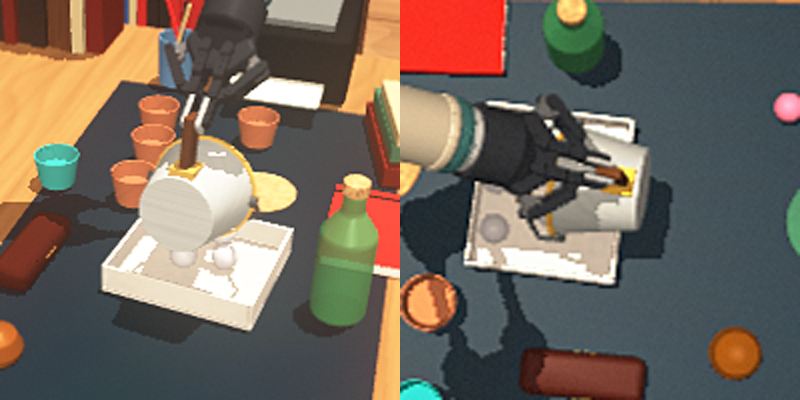

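Balls are in the tray (three are visible or inferred). The wrist force is still about 1 N above empty, so I'll tilt a little more and shake.

```bash
python3 -m handwheel '[[[-0.006,0,0,0,-0.033,0],[-0.006,0,0,0,-0.033,0],[0.006,0,0,0,-0.01,0],[-0.008,0,0,0,-0.045,0],[-0.008,0,0,0,-0.045,0],[-0.008,0,0,0,-0.045,0],[-0.008,0,0,0,-0.045,0],[-0.008,0,0,0,-0.045,0]]]' -1 115
python3 -m handwheel '[[[0,0,0,0,0,0],[0,0,0,0,0,0],[0,0,0,0,0,0],[0,0,0,0,0,0],[0,0,0,0,0,0],[0,0,0,0,0,0],[0,0,0,0,0,0],[0,0,0,0,0,0]]]' -1 115
python3 - <<'E'
from h import *
for i in range(8): print(sensors.read_state()['wrist_force'].round(1),end=' '); grab('wrist')
E
python3 tip.py '[[90,248,106],[80,247,90],[60,240,80],[35,228,70],[10,215,60],[-15,200,50],[-40,175,40]]'
```

```text
time: 20.08
tcp_pos: [579.1, -93.0, 234.5]
orientation: [0.334, 0.651, 0.562, -0.385]
wrist_force: [0.1, -0.8, -3.3]
opening: 0.11
grasp_force: 114.1
time: 21.08
tcp_pos: [579.0, -92.9, 234.1]
orientation: [0.334, 0.651, 0.562, -0.385]
wrist_force: [-0.8, -0.2, -4.1]
opening: 0.107
grasp_force: 114.1
[-0.8 -0.2 -4.1] [ 0.1  0.9 -4.8] [ 0.2 -0.1 -4.1] [-0.3 -0.  -3.5] [ 0.1  0.8 -3.9] [ 0.4  0.  -3.5] [ 0.2 -1.1 -3.5] [ 0.3 -0.7 -3.8] [90, 248, 106] [0.004, -0.004, 0.002, 0.002, 0.001, -0.002]
[80, 247, 90] [0.015, -0.004, 0.021, 0.001, 0.09, -0.001]
[60, 240, 80] [0.018, -0.004, 0.068, 0.001, 0.145, -0.001]
[35, 228, 70] [0.025, -0.004, 0.13, 0.001, 0.201, -0.001]
[10, 215, 60] [0.033, -0.004, 0.192, 0.001, 0.256, -0.001]
[-15, 200, 50] [0.044, -0.005, 0.254, 0.001, 0.312, -0.001]
[-40, 175, 40] [0.074, -0.005, 0.327, 0.001, 0.367, -0.001]
[ 0.27  0.55  1.51 -0.94  1.66  0.63]
```

```bash
python3 -m handwheel '[[[0.015,-0.004,0.021,0,0.05,0],[0.015,-0.004,0.021,0,0.09,0],[0.018,-0.004,0.068,0,0.145,0],[0.025,-0.004,0.13,0,0.201,0],[0.033,-0.004,0.192,0,0.256,0],[0.044,-0.004,0.254,0,0.312,0],[0.074,-0.005,0.327,0,0.367,0],[0.074,-0.005,0.327,0,0.367,0]]]' -1 115
python3 tip.py '[[-40,175,40],[-80,140,30],[-110,90,20],[-120,60,10],[-120,40,2],[-120,25.5,0]]'
```

```text
time: 22.48
tcp_pos: [558.6, -199.2, 142.9]
orientation: [-0.027, 0.759, 0.65, 0.028]
wrist_force: [-0.5, 0.8, -3.8]
opening: 0.106
grasp_force: 113.8
[-40, 175, 40] [0.02, 0.007, -0.004, -0.001, 0.001, -0.003]
[-80, 140, 30] [-0.074, 0.008, 0.073, -0.001, 0.057, -0.003]
[-110, 90, 20] [-0.146, 0.009, 0.188, -0.001, 0.113, -0.003]
[-120, 60, 10] [-0.165, 0.009, 0.254, -0.001, 0.168, -0.003]
[-120, 40, 2] [-0.161, 0.01, 0.298, -0.001, 0.213, -0.003]
[-120, 25.5, 0] [-0.162, 0.01, 0.332, -0.001, 0.224, -0.003]
[-0.51  0.35  1.54  0.08  1.28 -0.38]
```

```bash
python3 -m handwheel '[[[-0.04,0.004,0.035,0,0.03,0],[-0.074,0.008,0.073,0,0.057,0],[-0.11,0.009,0.13,0,0.085,0],[-0.146,0.009,0.188,0,0.113,0],[-0.165,0.009,0.254,0,0.168,0],[-0.161,0.01,0.298,0,0.213,0],[-0.162,0.01,0.32,0,0.224,0],[-0.162,0.01,0.332,0,0.224,0]]]' -1 115
python3 -m handwheel '[[[0,0,0,0,0,0],[0,0,0,0,0,0],[0,0,0,0,0,0],[0,0,0,0,0,0],[0,0,0,0,0,0]]]' 0 60
python3 -m handwheel '[[[0,0,-0.08,0,0,0],[0,0,-0.2,0,0,0],[0,0,-0.33,0,0,0],[0,0,-0.45,0,0,0],[-0.1,0,-0.55,0,-0.05,0],[-0.2,0,-0.65,0,-0.1,0],[-0.2,0,-0.65,0,-0.1,0]]]' 0 60
python3 - <<'E'
from h import *
f=grab('side');t=grab('top')
cv2.imwrite('pics/c11.png',np.hstack([cv2.resize(f['img'][160:360,160:360],(400,400),interpolation=2),cv2.resize(t['img'][130:280,230:380],(400,400),interpolation=2)]))
E
```

```text
time: 23.48
tcp_pos: [559.1, -245.5, 6.8]
orientation: [-0.25, 0.698, 0.605, 0.289]
wrist_force: [0.4, 0.0, -3.7]
opening: 0.109
grasp_force: 114.0
time: 24.1
tcp_pos: [559.3, -245.8, 8.1]
orientation: [-0.249, 0.698, 0.605, 0.29]
wrist_force: [-0.2, -0.8, 0.6]
opening: 0.498
grasp_force: 0.0
time: 24.98
tcp_pos: [524.5, -486.1, 137.2]
orientation: [-0.149, 0.736, 0.636, 0.177]
wrist_force: [0.1, 0.2, -0.2]
opening: 0.502
grasp_force: 0.0
```

View pics/c11.png

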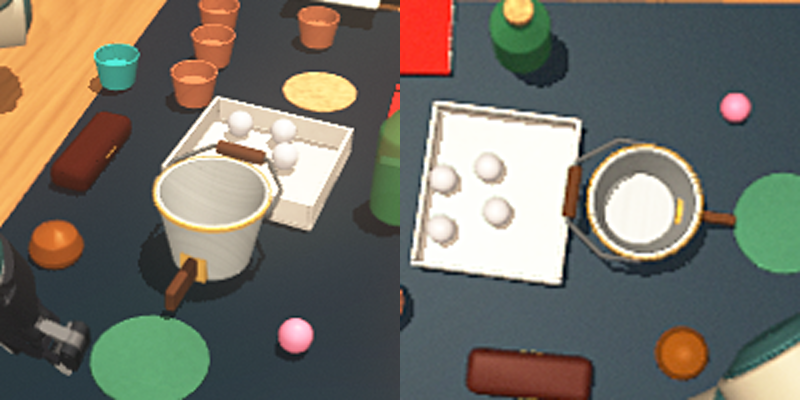

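All four balls lie in the tray, at top-crop (443,178), (488,166), (497,211) and (441,229). The bucket is upright and empty, and its bail leans forward with the grip at top ≈(294.5,202) and side ≈(280.5,236).

```bash
python3 rim.py 95 "(564,-177,95)"
python3 - <<'E'
from h import *
f=grab('top');g=grab('side')
P,e=tri(f,(294.5,202),g,(280.5,236));print('grip',P.round(1),e)
# refine by brown mask centroids
for k,c in ((f,(294.5,202)),(g,(280.5,236))):
    hsv=cv2.cvtColor(k['img'],cv2.COLOR_BGR2HSV);m=cv2.inRange(hsv,(0,90,20),(15,255,150));z=np.zeros_like(m);cv2.circle(z,(int(c[0]),int(c[1])),16,255,-1);m&=z
    n,l,st,ce=cv2.connectedComponentsWithStats(m);i=1+st[1:,4].argmax();print(st[i],ce[i]);k['c']=ce[i]
    p=np.argwhere(l==i)[:,::-1].astype(np.float32);k['rect']=cv2.minAreaRect(p);print(k['rect'])
P,e=tri(f,f['c'],g,g['c']);print('grip',P.round(1),e)
hsv=cv2.cvtColor(f['img'],cv2.COLOR_BGR2HSV);m=cv2.inRange(hsv,(45,80,50),(85,255,255));z=np.zeros_like(m);z[180:240,350:402]=255;m&=z
ys,xs=np.nonzero(m);hu=cv2.convexHull(np.c_[xs,ys].astype(np.float32))[:,0];q=onz(f,hu,4);print('mat span',q.min(0),q.max(0),(q.min(0)+q.max(0))/2,np.ptp(q,0))
h=onz(f,[(230+334*.375,130+220*.375)],30);print('handle end',h)
E
```

```text
rim [ 572.1 -169. ] r 65.5 126 of 147
grip [581.9 -86.8  91. ] 1.052475524947727
[291 192   7  20  94] [294.18085106 201.27659574]
((294.16998291015625, 201.3100128173828), (4.666904926300049, 19.233304977416992), 8.130102157592773)
[268 231  25  11 151] [279.66225166 236.04635762]
((279.7647399902344, 235.94119262695312), (24.25356101989746, 6.790997505187988), 14.03624439239502)
grip [582.1 -86.4  90.8] 3.369097246477519
mat span [ 494.8059369  -409.69391466    4.        ] [ 616.10676419 -285.96185093    4.        ] [ 555.45635054 -347.8278828     4.        ] [121.30082729 123.73206373   0.        ]
handle end [[ 555.75182553 -283.05263745   30.        ]]
```

```bash
cat > hook.py <<'E'
from h import *
import sys,json
yaw=1.44;C=np.array([572.,-169,0]);u=np.array([np.cos(yaw),np.sin(yaw),0])
st=sensors.read_state();q=st['orientation'];r=R.from_quat([q[1],q[2],q[3],q[0]])
for s,z,t in json.loads(sys.argv[1]):
    T=C+s*u+np.array([0,0,z]);Rt=down(yaw-np.pi/2,np.radians(t));a=r.inv().apply(T-st['tcp_pos'])/400;b=(r.inv()*Rt).as_rotvec()/np.pi
    print((s,z,t),T.round(),np.r_[a,b].round(3).tolist())
print(st['qpos'].round(2),st['tcp_pos'].round(1))
E
python3 hook.py '[[-310,260,25],[-100,270,-5],[53,260,-30],[160,230,-55]]'
```

```text
(-310, 260, 25) [ 532. -476.  260.] [0.16, 0.017, -0.273, 0.002, -0.012, -0.004]
(-100, 270, -5) [ 559. -268.  270.] [0.639, 0.01, -0.055, 0.001, -0.179, -0.004]
(53, 260, -30) [ 579. -116.  260.] [0.967, 0.004, 0.142, 0.0, -0.318, -0.005]
(160, 230, -55) [593. -10. 230.] [1.171, 0.001, 0.331, -0.001, -0.457, -0.005]
[-1.01  0.73  1.    0.31  1.78 -0.86] [ 524.  -482.3  133.5]
```

```bash
python3 -m handwheel '[[[0.07,0,-0.14,0,0,0],[0.16,0.01,-0.27,0,-0.01,0],[0.3,0.01,-0.21,0,-0.06,0],[0.43,0.01,-0.15,0,-0.11,0],[0.55,0.01,-0.1,0,-0.15,0],[0.67,0.01,-0.04,0,-0.2,0],[0.78,0.008,0.03,0,-0.25,0],[0.78,0.008,0.03,0,-0.25,0]]]' -1 60
python3 hook.py '[[53,260,-30],[160,230,-55]]'
```

```text
time: 26.22
tcp_pos: [568.8, -192.0, 263.7]
orientation: [0.101, 0.742, 0.652, -0.116]
wrist_force: [-1.2, -0.4, -0.2]
opening: 0.0
grasp_force: 0.0
(53, 260, -30) [ 579. -116.  260.] [0.184, 0.001, -0.049, -0.0, -0.068, 0.001]
(160, 230, -55) [593. -10. 230.] [0.462, 0.002, -0.059, -0.0, -0.207, 0.001]
[-0.24  0.28  1.4  -0.31  1.44 -0.08] [ 568.8 -192.   263.7]
```

```bash
python3 -m handwheel '[[[0.09,0,-0.025,0,-0.034,0],[0.184,0,-0.049,0,-0.068,0],[0.27,0,-0.053,0,-0.115,0],[0.36,0,-0.056,0,-0.16,0],[0.462,0.002,-0.059,0,-0.207,0],[0.462,0.002,-0.059,0,-0.207,0]]]' -1 60
python3 hook.py '[[53,37,-55],[143,100,-55],[80,56,-55]]'
python3 rim.py 95 "(572,-169,95)"
```

```text
time: 26.98
tcp_pos: [594.8, -19.2, 224.1]
orientation: [0.301, 0.667, 0.583, -0.354]
wrist_force: [-0.3, -1.0, 0.9]
opening: -0.002
grasp_force: 0.0
(53, 37, -55) [ 579. -116.   37.] [0.245, -0.0, 0.468, -0.004, 0.002, 0.001]
(143, 100, -55) [591. -27. 100.] [0.243, -0.004, 0.194, -0.004, 0.002, 0.001]
(80, 56, -55) [582. -90.  56.] [0.244, -0.002, 0.386, -0.004, 0.002, 0.001]
[ 0.34  0.57  1.4  -0.82  1.71  0.59] [594.8 -19.2 224.1]
rim [ 571.8 -169.1] r 65.7 113 of 134
```

```bash
python3 -m handwheel '[[[0.12,-0.002,0.1,-0.002,0.001,0],[0.244,-0.004,0.194,-0.004,0.002,0],[0.244,-0.003,0.26,-0.004,0.002,0],[0.244,-0.003,0.32,-0.004,0.002,0],[0.244,-0.002,0.386,-0.004,0.002,0],[0.244,-0.002,0.386,-0.004,0.002,0]]]' -1 60
python3 hook.py '[[53,37,-55],[80,56,-55]]'
```

```text
time: 27.78
tcp_pos: [583.4, -96.5, 64.1]
orientation: [0.305, 0.671, 0.581, -0.345]
wrist_force: [1.0, -0.5, -0.2]
opening: 0.001
grasp_force: 0.0
(53, 37, -55) [ 579. -116.   37.] [0.026, -0.005, 0.081, -0.001, -0.001, -0.004]
(80, 56, -55) [582. -90.  56.] [0.026, -0.005, -0.002, -0.001, -0.001, -0.004]
[ 0.24  0.68  1.65 -0.89  1.39  0.83] [583.4 -96.5  64.1]
```

```bash
python3 rim.py 95 "(572,-169,95)"
python3 - <<'E'
from h import *
w=grab('wrist');g=grab('side')
hsv=cv2.cvtColor(w['img'],cv2.COLOR_BGR2HSV);m=cv2.inRange(hsv,(0,90,20),(15,255,150));n,l,st,ce=cv2.connectedComponentsWithStats(m)
print([(s.tolist(),c.round(0).tolist()) for s,c in zip(st[1:],ce[1:]) if s[4]>300], proj(w,[(582,-86.6,91)]))
cv2.imwrite('pics/c12.png',np.hstack([cv2.resize(g['img'][180:300,220:340],(400,400),interpolation=2),cv2.resize(w['img'],(400,300))[[*range(300)]+[299]*100]]))
E
```

```text
rim [ 571.1 -171.7] r 65.6 121 of 144
[([0, 211, 151, 67, 3170], [92.0, 236.0]), ([359, 214, 201, 171, 6358], [491.0, 291.0]), ([0, 281, 138, 104, 2811], [78.0, 322.0]), ([197, 284, 43, 30, 963], [217.0, 296.0]), ([140, 353, 31, 31, 490], [155.0, 367.0])] [[269.64102578 304.13300939]]
```

View pics/c12.png

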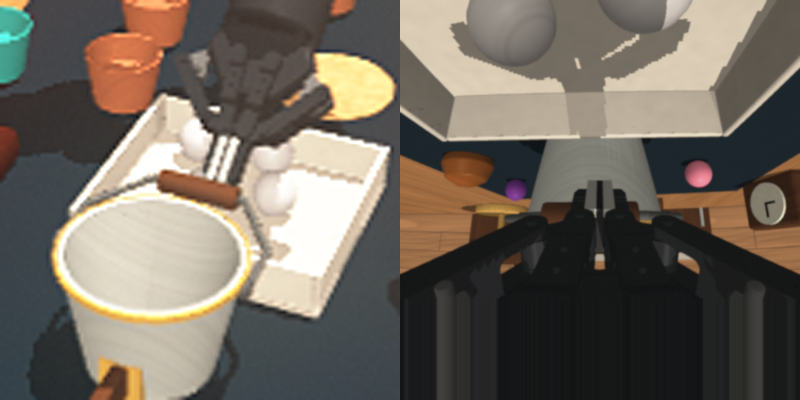

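The side view shows the shut fingers in front of the grip, centred on it. I need to drop about 10 mm, then slide under it.

```bash
python3 -m handwheel '[[[0.013,-0.003,0,0,0,0],[0.026,-0.005,0,0,0,0],[0.026,-0.005,0,0,0,0],[0.026,-0.005,0,0,0,0]]]' -1 60
python3 hook.py '[[80,56,-55],[53,37,-55]]'
```

```text
time: 28.42
tcp_pos: [583.6, -86.6, 54.6]
orientation: [0.306, 0.67, 0.583, -0.344]
wrist_force: [1.4, -0.3, -0.2]
opening: -0.001
grasp_force: 0.0
(80, 56, -55) [582. -90.  56.] [-0.008, -0.002, 0.004, 0.001, -0.001, -0.003]
(53, 37, -55) [ 579. -116.   37.] [-0.008, -0.002, 0.087, 0.001, -0.001, -0.003]
[ 0.25  0.7   1.65 -0.88  1.38  0.84] [583.6 -86.6  54.6]
```

```bash
python3 -m handwheel '[[[-0.003,-0.001,0.03,0,0,0],[-0.006,-0.002,0.06,0,0,0],[-0.006,-0.002,0.085,0,0,0],[-0.006,-0.002,0.085,0,0,0]]]' -1 60
python3 rim.py 95 "(572,-169,95)"
python3 hook.py '[[53,37,-55],[53,60,-55],[51,87,-55],[35,105,-55],[10,120,-55],[-15,128,-55],[-35,128,-55]]'
```

```text
time: 28.92
tcp_pos: [578.2, -116.9, 36.4]
orientation: [0.306, 0.67, 0.582, -0.345]
wrist_force: [0.2, 0.5, -0.2]
opening: -0.0
grasp_force: 0.0
rim [ 571.1 -171.7] r 65.5 119 of 142
(53, 37, -55) [ 579. -116.   37.] [-0.001, 0.001, -0.0, 0.0, -0.001, -0.003]
(53, 60, -55) [ 579. -116.   60.] [-0.048, 0.001, -0.033, 0.0, -0.001, -0.003]
(51, 87, -55) [ 579. -118.   87.] [-0.106, 0.002, -0.068, 0.0, -0.001, -0.003]
(35, 105, -55) [ 577. -134.  105.] [-0.165, 0.002, -0.061, 0.0, -0.001, -0.003]
(10, 120, -55) [ 573. -159.  120.] [-0.232, 0.003, -0.032, 0.0, -0.001, -0.003]
(-15, 128, -55) [ 570. -184.  128.] [-0.284, 0.003, 0.008, 0.0, -0.001, -0.003]
(-35, 128, -55) [ 567. -204.  128.] [-0.313, 0.004, 0.049, 0.0, -0.001, -0.003]
[ 0.21  0.71  1.69 -0.92  1.33  0.87] [ 578.7 -116.4   36.7]
```

```bash
python3 -m handwheel '[[[-0.025,0,-0.017,0,0,0],[-0.048,0,-0.033,0,0,0],[-0.078,0,-0.05,0,0,0],[-0.106,0,-0.068,0,0,0],[-0.165,0,-0.061,0,0,0],[-0.232,0,-0.032,0,0,0],[-0.275,0,0.003,0,0,0],[-0.275,0,0.003,0,0,0]]]' -1 60
python3 -m handwheel '[[[0,0,0,0,0,0],[0,0,0,0,0,0]]]' -1 60
python3 rim.py 95 "(572,-169,95)"
python3 - <<'E'
from h import *
g=grab('side');hsv=cv2.cvtColor(g['img'],cv2.COLOR_BGR2HSV);m=cv2.inRange(hsv,(0,90,20),(15,255,150));m[:,:210]=0;m[:,330:]=0;m[:170]=0;m[270:]=0
n,l,st,ce=cv2.connectedComponentsWithStats(m);print([(s.tolist(),c.round(0).tolist()) for s,c in zip(st[1:],ce[1:]) if s[4]>20])
for b in (5,30,50,70,90,110): 
    b=np.radians(b);print(proj(g,[(571+.13*85*np.cos(b),-171+.99*85*np.cos(b),85+85*np.sin(b))]).round(0),end=' ')
E
```

```text
time: 29.98
tcp_pos: [568.3, -181.8, 127.1]
orientation: [0.306, 0.671, 0.581, -0.345]
wrist_force: [0.9, 0.3, 1.0]
opening: -0.006
grasp_force: 0.0
time: 30.22
tcp_pos: [569.5, -179.1, 125.7]
orientation: [0.306, 0.67, 0.583, -0.344]
wrist_force: [0.0, 0.2, -0.5]
opening: 0.001
grasp_force: 0.0
rim [ 571.1 -171.9] r 65.5 95 of 118
[([210, 216, 16, 30, 306], [216.0, 227.0]), ([254, 220, 28, 13, 144], [267.0, 227.0])]
[[280. 236.]] [[279. 226.]] [[276. 222.]] [[272. 222.]] [[267. 227.]] [[261. 237.]]
```

```bash
python3 -m handwheel '[[[0,0,-0.08,0,0,0],[0,0,-0.2,0,0,0],[0,0,-0.33,0,0,0],[-0.05,0,-0.45,0,0.04,0],[-0.1,0,-0.5,0,0.09,0],[-0.15,0,-0.5,0,0.14,0],[-0.15,0,-0.5,0,0.2,0],[-0.15,0,-0.5,0,0.25,0]]]' 0 60
python3 - <<'E'
from h import *
s=sensors.read_state();print(s['tcp_pos'],s['qpos'].round(2))
g=grab('side');f=grab('top')
for k,(x0,x1,y0,y1) in ((g,(240,300,205,250)),(f,(305,335,190,225))):
    hsv=cv2.cvtColor(k['img'],cv2.COLOR_BGR2HSV);m=cv2.inRange(hsv,(0,90,20),(15,255,150));z=np.zeros_like(m);z[y0:y1,x0:x1]=255;m&=z
    n,l,st,ce=cv2.connectedComponentsWithStats(m);i=1+st[1:,4].argmax();print(st[i],ce[i]);k['c']=ce[i]
print(tri(f,f['c'],g,g['c']))
go((571,-172,220),down(1.44-np.pi))
E
```

```text
time: 31.32
tcp_pos: [585.6, -50.9, 292.1]
orientation: [0.06, 0.75, 0.656, -0.059]
wrist_force: [-0.6, -0.2, -1.3]
opening: 0.501
grasp_force: 0.0
[585.63928133 -50.86210499 292.07980951] [-0.09  0.27  1.32 -0.17  1.56  0.04]
[254 222  28  11 113] [266.43362832 226.7699115 ]
[317 193   8  20 104] [320.43269231 202.25      ]
(array([ 571.05617468, -162.44308146,  166.19388402]), np.float64(5.700251969264234))
[-0.2593  0.0033  0.2292] [0.0462 0.04   0.4953] steps 1.6594098190467446 8.395896465886162
```

```bash
python3 -m handwheel '[[[0,0,0,0.004,0.003,0.055],[0,0,0,0.01,0.01,0.11],[-0.05,0,0,0.018,0.016,0.17],[-0.1,0,0.02,0.023,0.02,0.23],[-0.15,0,0.05,0.03,0.025,0.29],[-0.2,0,0.1,0.035,0.03,0.35],[-0.25,0.003,0.15,0.04,0.035,0.41],[-0.25,0.003,0.15,0.046,0.04,0.469]]]' 0.4 60
python3 - <<'E'
from h import *
go((571,-167,130),down(1.44-np.pi))
go((571,-167,225),down(1.44-np.pi))
w=grab('wrist');hsv=cv2.cvtColor(w['img'],cv2.COLOR_BGR2HSV);m=cv2.inRange(hsv,(0,90,20),(15,255,160));n,l,st,ce=cv2.connectedComponentsWithStats(m)
for s,c in zip(st[1:],ce[1:]):
    if s[4]>400: print(s,c,onz(w,[c],170)[0].round(1))
E
```

```text
time: 32.42
tcp_pos: [571.1, -159.2, 245.3]
orientation: [-0.001, 1.0, -0.018, -0.009]
wrist_force: [-0.1, 1.1, 0.1]
opening: 0.7
grasp_force: 0.0
[0.0056 0.0198 0.2882] [-0.0002  0.0056  0.03  ] steps 1.8446822885488834 0.5136221644187462
[0.0014 0.0195 0.0508] [-0.0002  0.0056  0.03  ] steps 0.3249212378689956 0.5136221644187462
[ 269  164   30   88 2033] [283.03738318 206.82784063] [ 571.7 -161.9  170. ]
[   0  251   60   63 1080] [ 39.9287037  270.82777778] [528.8  19.8 170. ]
[  0 262  41  49 839] [ 13.07508939 291.89272944] [511.3  46.9 170. ]
[ 310  282   51   53 1868] [334.71734475 308.53158458] [ 492.5 -197.4  170. ]
[ 188  314   61   46 2376] [219.76136364 337.30765993] [ 470.5 -110.5  170. ]
[ 193  358  175   25 1520] [304.08684211 367.76973684] [ 440.3 -174.1  170. ]
```

```bash
python3 -m handwheel '[[[0.001,0.009,0.05,0,0.005,0.03],[0.002,0.009,0.12,0,0.005,0.03],[0.003,0.01,0.19,0,0.005,0.03],[0.004,0.01,0.25,0,0.005,0.03],[0.005,0.01,0.287,0,0.005,0.03],[0.005,0.01,0.287,0,0.005,0.03],[0.005,0.01,0.287,0,0.005,0.03]]]' 0.4 60
python3 -m handwheel '[[[0,0,0,0,0,0],[0,0,0,0,0,0],[0,0,0,0,0,0],[0,0,0,0,0,0],[0,0,0,0,0,0],[0,0,0,0,0,0]]]' -1 60
python3 -m handwheel '[[[0,0.005,-0.02,0,0,0],[0,0.01,-0.05,0,0,0],[0,0.01,-0.09,0,0,0],[0,0.01,-0.13,0,0,0],[0,0.01,-0.15,0,0,0],[0,0.01,-0.16,0,0,0],[0,0.01,-0.16,0,0,0],[0,0.01,-0.16,0,0,0]]]' -1 60
python3 rim.py 160 "(572,-169,160)"
```

```text
time: 33.35
tcp_pos: [573.6, -163.2, 134.5]
orientation: [0.0, 0.998, -0.062, 0.003]
wrist_force: [-1.3, -0.3, 0.3]
opening: 0.701
grasp_force: 0.0
time: 34.1
tcp_pos: [573.2, -163.4, 134.6]
orientation: [-0.0, 0.998, -0.062, 0.003]
wrist_force: [-1.2, 0.4, 5.3]
opening: 0.182
grasp_force: 58.8
time: 35.1
tcp_pos: [571.7, -167.0, 197.1]
orientation: [-0.0, 0.998, -0.062, 0.002]
wrist_force: [-0.0, 0.1, -4.8]
opening: 0.177
grasp_force: 58.8
rim [ 569.1 -174.3] r 64.9 35 of 52
```

Run:
```python
from h import *
go((558,-341,197))
```

```text
[ 2.010e-02  4.358e-01 -4.000e-04] [0. 0. 0.] steps 2.788891507886891 0.0
```

```bash
python3 -m handwheel '[[[0.001,0.03,0,0,0,0],[0.004,0.09,0,0,0,0],[0.008,0.16,0,0,0,0],[0.011,0.23,0,0,0,0],[0.014,0.3,0,0,0,0],[0.017,0.36,0,0,0,0],[0.019,0.41,0,0,0,0],[0.02,0.436,0,0,0,0]]]' -1 60
python3 -m handwheel '[[[0,0,0.02,0,0,0],[0,0,0.05,0,0,0],[0,0,0.08,0,0,0],[0,0,0.1,0,0,0],[0,0,0.1,0,0,0],[0,0,0.1,0,0,0]]]' -1 60
python3 rim.py 115 "(555,-348,115)"
```

```text
time: 36.15
tcp_pos: [558.1, -342.6, 197.3]
orientation: [-0.0, 0.998, -0.063, 0.002]
wrist_force: [-0.1, 1.3, -4.0]
opening: 0.18
grasp_force: 58.8
time: 36.9
tcp_pos: [558.8, -341.3, 157.9]
orientation: [-0.0, 0.998, -0.062, 0.003]
wrist_force: [-0.1, -0.6, -3.6]
opening: 0.18
grasp_force: 58.8
rim [ 557.3 -350.5] r 65.1 79 of 82
```

```bash
python3 -m handwheel '[[[0,0,0.015,0,0,0],[0,0,0.03,0,0,0],[0,0,0.042,0,0,0],[0,0,0.05,0,0,0],[0,0,0.051,0,0,0],[0,0,0.051,0,0,0]]]' -1 60
python3 -m handwheel '[[[0,0,0,0,0,0],[0,0,0,0,0,0],[0,0,0,0,0,0],[0,0,0,0,0,0],[0,0,0,0,0,0]]]' 0 60
python3 -m handwheel '[[[0,0,-0.08,0,0,0],[0,0,-0.2,0,0,0],[0,0,-0.3,0,0,0],[0,-0.15,-0.35,0,0,0],[0,-0.3,-0.35,0,0,0],[0,-0.45,-0.35,0,0,0],[0,-0.6,-0.35,0,0,0],[0,-0.6,-0.35,0,0,0]]]' 0 60
python3 rim.py 99 "(555,-348,99)"
```

```text
time: 37.7
tcp_pos: [559.8, -338.8, 139.7]
orientation: [-0.002, 0.998, -0.062, 0.004]
wrist_force: [-0.1, 4.9, 8.3]
opening: 0.189
grasp_force: 60.2
time: 38.33
tcp_pos: [558.5, -341.4, 137.0]
orientation: [-0.0, 0.998, -0.062, 0.002]
wrist_force: [-0.9, -0.5, 0.7]
opening: 0.499
grasp_force: 0.0
time: 39.33
tcp_pos: [588.0, -98.7, 277.8]
orientation: [-0.001, 0.998, -0.059, 0.002]
wrist_force: [-0.5, -1.1, -0.2]
opening: 0.5
grasp_force: 0.0
rim [ 557.2 -342. ] r 65.6 112 of 133
```

The bucket is back on its mat, 6 mm from centre. Now the tumblers, starting with fresh rim-circle fits.

```bash
cat > tum.py <<'E'
from h import *
f=grab('top');hsv=cv2.cvtColor(f['img'],cv2.COLOR_BGR2HSV)
m=cv2.inRange(hsv,(3,100,60),(16,255,255));m[:,:125]=0;m[:,250:]=0;m[:175]=0;m[275:]=0
n,l,st,c=cv2.connectedComponentsWithStats(m)
for i in range(1,n):
    if st[i,4]>150:
        ys,xs=np.nonzero(l==i);hu=cv2.convexHull(np.c_[xs,ys].astype(np.float32))[:,0];(u,v),r=cv2.minEnclosingCircle(hu)
        P=onz(f,[(u,v)],48)[0];q=onz(f,hu,48);print(st[i].tolist(),'center',P.round(1),'span',np.ptp(q,0)[:2].round(0),'mid',((q.max(0)+q.min(0))/2).round(1))
m=cv2.inRange(hsv,(10,60,150),(25,200,255));z=np.zeros_like(m);z[165:215,178:226]=255;m&=z
cs=max(cv2.findContours(m,0,2)[0],key=cv2.contourArea);q=onz(f,cs[:,0].astype(float),4);print('cork',(q.max(0)+q.min(0))/2,np.ptp(q,0))
E
python3 tum.py
python3 - <<'E'
from h import *
go((500,60,290),down(0))
E
```

```text
[139, 187, 23, 22, 379] center [594.7 374.2  48. ] span [68. 71.] mid [595.7 374.7  48. ]
[173, 233, 22, 22, 379] center [449.9 262.4  48. ] span [66. 67.] mid [450.4 262.4  48. ]
[209, 232, 23, 23, 382] center [453.2 146.7  48. ] span [69. 70.] mid [453.3 146.8  48. ]
[140, 239, 23, 22, 388] center [430.2 365.   48. ] span [66. 70.] mid [430.3 365.   48. ]
cork [628.90008745 220.33275773   4.        ] [109.70904035 106.68292373   0.        ]
[-0.2678 -0.3769 -0.0326] [ 0.0012 -0.001  -0.5392] steps 2.4122055596352125 9.069984890268698
```

```bash
python3 -m handwheel '[[[-0.05,-0.05,-0.03,0,0,-0.059],[-0.1,-0.1,-0.03,0,0,-0.118],[-0.15,-0.16,-0.03,0,0,-0.177],[-0.2,-0.22,-0.03,0,0,-0.236],[-0.24,-0.3,-0.03,0,0,-0.295],[-0.268,-0.377,-0.03,0,0,-0.354],[-0.268,-0.377,-0.03,0,0,-0.413],[-0.268,-0.377,-0.03,0,0,-0.472]]]' 1 60
python3 - <<'E'
from h import *
go((453,146.7,120),down(0))
E
```

```text
time: 40.42
tcp_pos: [500.5, 58.5, 289.0]
orientation: [0.002, 0.777, 0.63, 0.002]
wrist_force: [-0.3, 0.1, -0.5]
opening: 1.0
grasp_force: 0.0
[ 0.191  -0.1636  0.4219] [ 0.0015  0.     -0.0662] steps 2.7003999932430274 1.1140934714265789
```

```bash
python3 -m handwheel '[[[0.09,-0.08,0.1,0,0,-0.03],[0.19,-0.164,0.2,0.001,0,-0.066],[0.191,-0.164,0.3,0.001,0,-0.066],[0.191,-0.164,0.422,0.001,0,-0.066],[0.191,-0.164,0.422,0.001,0,-0.066],[0.191,-0.164,0.422,0.001,0,-0.066]]]' 1 60
python3 - <<'E'
from h import *
w=grab('wrist');g=grab('side');hsv=cv2.cvtColor(w['img'],cv2.COLOR_BGR2HSV);m=cv2.inRange(hsv,(3,100,60),(16,255,255));n,l,st,ce=cv2.connectedComponentsWithStats(m)
for i in range(1,n):
    if st[i,4]>800: 
        ys,xs=np.nonzero(l==i);hu=cv2.convexHull(np.c_[xs,ys].astype(np.float32))[:,0]
        q=onz(w,hu,48);print(st[i],((q.max(0)+q.min(0))/2).round(1),np.ptp(q,0).round(0))
go((453,146.7,0),down(0))
E
```

```text
time: 41.18
tcp_pos: [454.7, 147.7, 121.4]
orientation: [0.001, 0.71, 0.705, 0.002]
wrist_force: [-0.1, -0.4, 0.1]
opening: 1.0
grasp_force: 0.0
[    0     0   114   337 26775] [286.1 165.9  48. ] [ 99. 239.   0.]
[ 210    0  111   85 7905] [448.3 252.4  48. ] [67. 50.  0.]
[ 223  160  101   97 7728] [452.1 146.9  48. ] [67. 67.  0.]
[-0.0039 -0.0071  0.3053] [ 0.0018 -0.0004 -0.0021] steps 1.9540865309403552 0.04626271954619738
```

```bash
python3 -m handwheel '[[[-0.002,-0.005,0.1,0.001,0,-0.002],[-0.003,-0.005,0.2,0.001,0,-0.002],[-0.003,-0.005,0.27,0.001,0,-0.002],[-0.003,-0.005,0.303,0.001,0,-0.002],[-0.003,-0.005,0.303,0.001,0,-0.002],[-0.003,-0.005,0.303,0.001,0,-0.002]]]' 1 40
python3 -m handwheel '[[[0,0,0,0,0,0],[0,0,0,0,0,0],[0,0,0,0,0,0],[0,0,0,0,0,0]]]' -1 40
```

```text
time: 42.02
tcp_pos: [452.5, 147.5, 0.1]
orientation: [-0.0, 0.707, 0.707, 0.001]
wrist_force: [0.6, -0.1, 0.3]
opening: 0.999
grasp_force: 0.0
time: 42.52
tcp_pos: [452.0, 147.4, 0.8]
orientation: [-0.0, 0.707, 0.707, 0.001]
wrist_force: [-2.0, -0.5, 11.6]
opening: 0.767
grasp_force: 41.1
```

```bash
python3 -m handwheel '[[[0,0,-0.03,0,0,0],[0,0,-0.1,0,0,0],[0,0,-0.2,0,0,0],[0,0,-0.25,0,0,0],[0,0,-0.25,0,0,0]]]' -1 40
python3 - <<'E'
from h import *
s=sensors.read_state();print(s['wrist_force'],s['opening'])
go((628.9,220.8,102),down(0))
E
```

```text
time: 43.15
tcp_pos: [452.6, 147.5, 100.8]
orientation: [0.0, 0.707, 0.707, 0.001]
wrist_force: [-1.0, 0.1, -1.1]
opening: 0.765
grasp_force: 44.8
[-0.95960557  0.11891293 -1.13938742] 0.764557891558685
[ 0.1828  0.4408 -0.0016] [ 0.0009 -0.0005  0.0004] steps 2.821366055536721 0.01762022151226629
```

```bash
python3 -m handwheel '[[[0.03,0.07,0,0,0,0],[0.08,0.18,0,0,0,0],[0.13,0.3,0,0,0,0],[0.165,0.4,0,0,0,0],[0.183,0.441,0,0,0,0],[0.183,0.441,0,0,0,0],[0.183,0.441,0,0,0,0]]]' -1 40
python3 - <<'E'
from h import *
go((628.9,220.8,5),down(0))
E
```

```text
time: 44.02
tcp_pos: [625.7, 220.0, 97.3]
orientation: [-0.002, 0.707, 0.707, -0.002]
wrist_force: [-0.2, -0.8, -0.6]
opening: 0.764
grasp_force: 44.9
[0.0019 0.0092 0.2308] [-0.0017  0.0001  0.0003] steps 1.4770149437169016 0.02882306751750723
```

Run:
```python
from h import *
for _ in range(4): grab('wrist'); 
go((628.9,220.8,5),down(0))
```

```text
[0.0013 0.0062 0.2343] [-0.0007 -0.0001  0.0003] steps 1.4996970841504356 0.013621524570054224
```

```bash
python3 -m handwheel '[[[0.001,0.005,0.07,0,0,0],[0.001,0.006,0.15,0,0,0],[0.001,0.006,0.2,0,0,0],[0.001,0.006,0.225,0,0,0],[0.001,0.006,0.234,0,0,0],[0.001,0.006,0.234,0,0,0],[0.001,0.006,0.234,0,0,0]]]' -1 40
python3 - <<'E'
from h import *
for _ in range(2): grab('wrist')
s=sensors.read_state();print(s['tcp_pos'],s['wrist_force'])
E
```

```text
time: 45.1
tcp_pos: [630.5, 221.2, 5.9]
orientation: [-0.0, 0.707, 0.707, 0.0]
wrist_force: [0.3, -0.2, -1.4]
opening: 0.765
grasp_force: 44.9
[630.27031938 221.15438073   5.58503564] [-0.47554795  0.22816049 -1.39838666]
```

Not touching yet (wrist force is just the cup's weight). Lowering a little more, then release and rise.

```bash
python3 -m handwheel '[[[0,-0.002,0.002,0,0,0],[0,-0.002,0.004,0,0,0],[0,-0.002,0.005,0,0,0],[0,-0.002,0.005,0,0,0]]]' -1 40
python3 -m handwheel '[[[0,0,0,0,0,0],[0,0,0,0,0,0],[0,0,0,0,0,0],[0,0,0,0,0,0]]]' 1 40
python3 -m handwheel '[[[0,0,-0.08,0,0,0],[0,0,-0.2,0,0,0],[0,0,-0.3,0,0,0],[0,0,-0.35,0,0,0],[0,0,-0.35,0,0,0],[0,0,-0.35,0,0,0]]]' 1 40
cat > wt.py <<'E'
from h import *
import sys
zs=float(sys.argv[1]) if len(sys.argv)>1 else 48
for _ in range(3): w=grab('wrist')
hsv=cv2.cvtColor(w['img'],cv2.COLOR_BGR2HSV);m=cv2.inRange(hsv,(3,100,60),(16,255,255));n,l,st,ce=cv2.connectedComponentsWithStats(m)
for i in range(1,n):
    if st[i,4]>800:
        ys,xs=np.nonzero(l==i);hu=cv2.convexHull(np.c_[xs,ys].astype(np.float32))[:,0]
        q=onz(w,hu,zs);print(st[i],((q.max(0)+q.min(0))/2).round(1),np.ptp(q,0).round(0))
print(sensors.read_state()['tcp_pos'])
E
python3 wt.py 52; python3 tum.py
```

```text
time: 45.7
tcp_pos: [630.0, 221.1, 5.0]
orientation: [-0.0, 0.707, 0.707, 0.001]
wrist_force: [-3.1, -0.3, 7.7]
opening: 0.767
grasp_force: 45.5
time: 46.2
tcp_pos: [628.8, 221.0, 2.6]
orientation: [-0.001, 0.707, 0.707, -0.001]
wrist_force: [0.0, -0.4, 0.3]
opening: 0.999
grasp_force: 0.0
time: 46.95
tcp_pos: [628.4, 220.7, 141.5]
orientation: [-0.002, 0.707, 0.707, -0.001]
wrist_force: [-0.6, -0.0, 0.8]
opening: 1.001
grasp_force: 0.0
[   0    0   61   49 2641] [460.3 345.9  52. ] [47. 32.  0.]
[ 516   87   44   69 1827] [813.6 280.7  52. ] [36. 47.  0.]
[   0   98   95   94 7034] [461.9 262.5  52. ] [76. 66.  0.]
[ 221  156  108   95 7323] [625.5 219.3  52. ] [77. 69.  0.]
[ 529  195   31  134 1680] [848.5 170.3  52. ] [ 30. 114.   0.]
[628.3428189  220.70686461 141.19523936]
[189, 175, 30, 31, 593] center [622.5 210.9  48. ] span [97. 92.] mid [621.8 203.4  48. ]
[142, 187, 20, 22, 343] center [595.8 372.5  48. ] span [68. 62.] mid [595.7 370.3  48. ]
cork [628.28378446 232.92116606   4.        ] [123.01509312 130.66820214   0.        ]
```

Run:
```python
from h import *
go((595.3,374.3,140),down(0))
```

```text
[ 0.384  -0.0826  0.0039] [-0.0014  0.      0.0003] steps 2.457323168871058 0.02485360611697878
```

```bash
python3 -m handwheel '[[[0.1,-0.02,0,0,0,0],[0.2,-0.04,0,0,0,0],[0.3,-0.065,0.002,0,0,0],[0.384,-0.083,0.004,0,0,0],[0.384,-0.083,0.004,0,0,0],[0.384,-0.083,0.004,0,0,0]]]' 1 40
python3 wt.py 48
python3 - <<'E'
from h import *
go((595.3,374.3,0),down(0))
E
```

```text
time: 47.9
tcp_pos: [595.7, 373.9, 140.8]
orientation: [-0.001, 0.707, 0.708, -0.001]
wrist_force: [0.8, -0.9, 0.4]
opening: 1.003
grasp_force: 0.0
[ 228  151   95   92 6833] [594.3 375.7  48. ] [68. 67.  0.]
[  15  167  100   88 6848] [436.3 365.1  48. ] [81. 68.  0.]
[ 520  271   40   44 1048] [813.2 296.3  48. ] [38. 40.  0.]
[  60  279   64   53 1061] [445.6 286.6  48. ] [60. 49.  0.]
[ 254  293  116   90 7169] [623.7 257.7  48. ] [94. 85.  0.]
[596.2717829  373.25776306 141.36143515]
[ 0.0026 -0.0017  0.3534] [-0.0007 -0.     -0.0001] steps 2.26181157858182 0.01133203059483958
```

```bash
python3 -m handwheel '[[[0.004,-0.003,0.1,0,0,0],[0.004,-0.003,0.2,0,0,0],[0.004,-0.003,0.3,0,0,0],[0.004,-0.003,0.348,0,0,0],[0.004,-0.003,0.348,0,0,0],[0.004,-0.003,0.348,0,0,0]]]' 1 40
python3 -m handwheel '[[[0,0,0,0,0,0],[0,0,0,0,0,0],[0,0,0,0,0,0],[0,0,0,0,0,0]]]' -1 40
python3 -m handwheel '[[[0,0,-0.03,0,0,0],[0,0,-0.1,0,0,0],[0,0,-0.2,0,0,0],[0,0,-0.3,0,0,0],[0,0,-0.35,0,0,0],[0,0,-0.35,0,0,0],[0,0,-0.35,0,0,0]]]' -1 40
python3 - <<'E'
from h import *
for _ in range(4): grab('side')
s=sensors.read_state();print(s['wrist_force'],s['opening'],s['tcp_pos'])
go((629.5,220.5,142),down(0))
E
```

```text
time: 48.8
tcp_pos: [595.9, 376.7, 4.1]
orientation: [-0.0, 0.707, 0.707, 0.001]
wrist_force: [0.2, -0.3, -0.0]
opening: 0.999
grasp_force: 0.0
time: 49.3
tcp_pos: [595.4, 376.8, 4.8]
orientation: [-0.0, 0.707, 0.708, 0.001]
wrist_force: [0.2, -0.2, 5.1]
opening: 0.746
grasp_force: 43.5
time: 50.18
tcp_pos: [593.9, 375.8, 141.4]
orientation: [-0.001, 0.707, 0.707, -0.001]
wrist_force: [-0.4, 0.8, -1.3]
opening: 0.749
grasp_force: 44.6
[ 1.15454105 -0.0486838  -1.55578917] 0.7475633969087117 [594.04982954 375.73927258 140.76595239]
[-0.3882  0.0882 -0.0032] [-0.0013  0.0002  0.0003] steps 2.4843929809354153 0.02343550487074036
```

```bash
python3 -m handwheel '[[[-0.07,0.015,0,0,0,0],[-0.17,0.04,0,0,0,0],[-0.27,0.06,0,0,0,0],[-0.35,0.08,0,0,0,0],[-0.385,0.087,-0.003,0,0,0],[-0.385,0.087,-0.003,0,0,0],[-0.385,0.087,-0.003,0,0,0]]]' -1 40
python3 - <<'E'
from h import *
for _ in range(8): grab('side')
s=sensors.read_state();print(s['tcp_pos'])
go((629,221.7,60),down(0));go((629,221.7,36),down(0))
E
```

```text
time: 51.25
tcp_pos: [629.3, 223.5, 143.2]
orientation: [-0.001, 0.706, 0.708, -0.0]
wrist_force: [-0.3, 0.3, -0.9]
opening: 0.748
grasp_force: 44.6
[629.51830095 222.59745316 143.3152619 ]
[-0.0024 -0.0009  0.2083] [-0.0006 -0.0002  0.0005] steps 1.3330477817944992 0.014089311689469794
[-0.0024 -0.0008  0.2683] [-0.0006 -0.0002  0.0005] steps 1.717046977533699 0.014089311689469794
```

```bash
python3 -m handwheel '[[[-0.001,-0.001,0.08,0,0,0],[-0.002,-0.001,0.16,0,0,0],[-0.002,-0.001,0.208,0,0,0],[-0.002,-0.001,0.23,0,0,0],[-0.002,-0.001,0.25,0,0,0],[-0.002,-0.001,0.265,0,0,0],[-0.002,-0.001,0.265,0,0,0]]]' -1 40
python3 - <<'E'
from h import *
for _ in range(4): grab('side')
s=sensors.read_state();print(s['tcp_pos'],s['wrist_force'])
E
```

```text
time: 52.52
tcp_pos: [629.0, 221.4, 37.4]
orientation: [-0.001, 0.707, 0.707, -0.0]
wrist_force: [-0.1, 0.2, -0.7]
opening: 0.743
grasp_force: 44.6
[629.43184643 221.49834856  37.92474994] [-0.21363955 -0.28625366 -0.804038  ]
```

```bash
python3 -m handwheel '[[[0,0,0.005,0,0,0],[0,0,0.01,0,0,0],[0,0,0.012,0,0,0],[0,0,0.012,0,0,0]]]' -1 40
python3 -m handwheel '[[[0,0,0,0,0,0],[0,0,0,0,0,0],[0,0,0,0,0,0],[0,0,0,0,0,0]]]' 1 40
python3 -m handwheel '[[[0,0,-0.05,0,0,0],[0,0,-0.15,0,0,0],[0,0,-0.25,0,0,0],[0,0,-0.3,0,0,0],[0,0,-0.3,0,0,0],[0,0,-0.3,0,0,0]]]' 1 40
python3 wt.py 76
python3 - <<'E'
from h import *
go((430,365,150),down(0))
E
```

```text
time: 53.22
tcp_pos: [629.0, 221.4, 32.8]
orientation: [-0.001, 0.707, 0.707, -0.0]
wrist_force: [-1.8, 0.1, 1.5]
opening: 0.745
grasp_force: 44.8
time: 53.72
tcp_pos: [629.0, 221.4, 32.5]
orientation: [-0.001, 0.707, 0.707, -0.0]
wrist_force: [-0.3, -0.6, -0.1]
opening: 1.003
grasp_force: 0.0
time: 54.48
tcp_pos: [628.5, 221.1, 151.3]
orientation: [-0.001, 0.707, 0.707, -0.001]
wrist_force: [0.5, 0.4, -0.3]
opening: 0.999
grasp_force: 0.0
[   0    0   67   52 3106] [471.7 342.   76. ] [49. 32.  0.]
[ 510   86   50  251 5293] [815.7 210.4  76. ] [ 70. 186.   0.]
[   0   99  100   90 6945] [474.3 264.8  76. ] [73. 60.  0.]
[ 223  155  112  102 7909] [628.6 221.5  76. ] [75. 70.  0.]
[628.3930565  221.12945204 150.88165833]
[ 0.3602 -0.4956  0.0045] [-0.0015  0.      0.0003] steps 3.1718816927038262 0.02586298944750995
```

```bash
python3 -m handwheel '[[[0.06,-0.09,0,0,0,0],[0.15,-0.2,0,0,0,0],[0.25,-0.33,0,0,0,0],[0.32,-0.44,0.003,0,0,0],[0.36,-0.496,0.004,0,0,0],[0.36,-0.496,0.004,0,0,0],[0.36,-0.496,0.004,0,0,0]]]' 1 40
python3 wt.py 48
python3 - <<'E'
from h import *
go((430,365,5),down(0))
E
```

```text
time: 55.5
tcp_pos: [431.3, 364.8, 151.0]
orientation: [-0.001, 0.707, 0.707, -0.001]
wrist_force: [0.3, -0.3, -0.2]
opening: 1.003
grasp_force: 0.0
[    0     0   150   337 43497] [258.  375.2  48. ] [144. 269.   0.]
[ 229  152   91   89 6371] [428.9 365.   48. ] [67. 67.  0.]
[ 257  267   83   87 5428] [448.4 269.1  48. ] [68. 80.  0.]
[ 447  278   81   58 2552] [608.5 269.9  48. ] [77. 56.  0.]
[431.77556939 364.47571218 151.10618782]
[ 0.0012 -0.0038  0.3653] [-0.0006 -0.0001 -0.0001] steps 2.3377497033633308 0.010344291710042652
```

```bash
python3 -m handwheel '[[[0,-0.004,0.1,0,0,0],[0,-0.005,0.2,0,0,0],[0,-0.005,0.3,0,0,0],[0,-0.005,0.363,0,0,0],[0,-0.005,0.363,0,0,0],[0,-0.005,0.363,0,0,0]]]' 1 40
python3 -m handwheel '[[[0,0,0,0,0,0],[0,0,0,0,0,0],[0,0,0,0,0,0],[0,0,0,0,0,0]]]' -1 40
python3 -m handwheel '[[[0,0,-0.03,0,0,0],[0,0,-0.1,0,0,0],[0,0,-0.2,0,0,0],[0,0,-0.3,0,0,0],[0,0,-0.4,0,0,0],[0,0,-0.4,0,0,0],[0,0,-0.4,0,0,0]]]' -1 40
python3 - <<'E'
from h import *
for _ in range(4): grab('side')
s=sensors.read_state();print(s['wrist_force'],s['opening'],s['tcp_pos'])
go((629,221.4,165),down(0))
E
```

```text
time: 56.4
tcp_pos: [429.8, 365.4, 7.0]
orientation: [-0.001, 0.707, 0.707, 0.0]
wrist_force: [-0.5, 0.6, 0.2]
opening: 1.003
grasp_force: 0.0
time: 56.9
tcp_pos: [429.5, 365.8, 8.5]
orientation: [-0.0, 0.707, 0.707, 0.001]
wrist_force: [-0.1, -2.3, 6.6]
opening: 0.753
grasp_force: 42.3
time: 57.78
tcp_pos: [428.1, 364.8, 166.0]
orientation: [-0.001, 0.707, 0.707, -0.001]
wrist_force: [-0.3, 0.0, -2.7]
opening: 0.75
grasp_force: 44.6
[-0.03271479  0.05353743 -1.03326679] 0.749530320544945 [427.90819668 364.59252469 164.75936793]
[-0.3585  0.5024 -0.0025] [-0.0014  0.0003  0.0003] steps 3.215087653309642 0.02487232494298107
```

```bash
python3 -m handwheel '[[[-0.06,0.09,0,0,0,0],[-0.15,0.21,0,0,0,0],[-0.24,0.33,0,0,0,0],[-0.31,0.43,0,0,0,0],[-0.358,0.5,-0.003,0,0,0],[-0.358,0.5,-0.003,0,0,0],[-0.358,0.5,-0.003,0,0,0]]]' -1 40
python3 - <<'E'
from h import *
for _ in range(8): grab('side')
s=sensors.read_state();print(s['tcp_pos'])
go((629,221.2,90),down(0));go((629,221.2,64),down(0))
E
```

```text
time: 58.85
tcp_pos: [627.9, 222.2, 165.8]
orientation: [-0.002, 0.707, 0.707, -0.001]
wrist_force: [-0.1, -0.2, -1.3]
opening: 0.746
grasp_force: 44.6
[628.48249823 222.62245166 167.1897047 ]
[-0.0037  0.0016  0.193 ] [-0.0005 -0.0002  0.0006] steps 1.2350035635146517 0.013754158454042677
[-0.0037  0.0017  0.258 ] [-0.0005 -0.0002  0.0006] steps 1.6510028799284013 0.013754158454042677
```

```bash
python3 -m handwheel '[[[-0.002,0.001,0.08,0,0,0],[-0.003,0.001,0.15,0,0,0],[-0.003,0.001,0.193,0,0,0],[-0.003,0.001,0.22,0,0,0],[-0.003,0.001,0.24,0,0,0],[-0.003,0.001,0.258,0,0,0],[-0.003,0.001,0.258,0,0,0],[-0.003,0.001,0.258,0,0,0]]]' -1 40
python3 -m handwheel '[[[0,0,0.004,0,0,0],[0,0,0.008,0,0,0],[0,0,0.008,0,0,0]]]' -1 40
```

```text
time: 60.25
tcp_pos: [629.5, 221.1, 64.3]
orientation: [-0.001, 0.707, 0.707, -0.0]
wrist_force: [0.0, 1.2, -0.6]
opening: 0.749
grasp_force: 44.6
time: 60.62
tcp_pos: [629.2, 221.0, 60.7]
orientation: [-0.001, 0.707, 0.707, -0.0]
wrist_force: [-0.5, 0.3, -0.8]
opening: 0.749
grasp_force: 44.7
```

```bash
python3 -m handwheel '[[[0,0,0.003,0,0,0],[0,0,0.006,0,0,0],[0,0,0.006,0,0,0]]]' -1 40
python3 -m handwheel '[[[0,0,0,0,0,0],[0,0,0,0,0,0],[0,0,0,0,0,0],[0,0,0,0,0,0]]]' 1 40
python3 -m handwheel '[[[0,0,-0.05,0,0,0],[0,0,-0.15,0,0,0],[0,0,-0.25,0,0,0],[0,0,-0.25,0,0,0],[0,0,-0.25,0,0,0]]]' 1 40
python3 wt.py 100
python3 - <<'E'
from h import *
go((450,262.4,160),down(0))
E
```

```text
time: 61.0
tcp_pos: [629.3, 221.1, 60.5]
orientation: [-0.0, 0.707, 0.707, 0.0]
wrist_force: [-3.1, 0.1, 9.2]
opening: 0.752
grasp_force: 45.6
time: 61.5
tcp_pos: [629.0, 221.0, 57.8]
orientation: [-0.001, 0.707, 0.707, -0.001]
wrist_force: [0.5, -0.8, -0.3]
opening: 0.999
grasp_force: 0.0
time: 62.12
tcp_pos: [628.7, 220.8, 157.4]
orientation: [-0.001, 0.707, 0.707, -0.001]
wrist_force: [-0.7, -0.1, -0.8]
opening: 1.001
grasp_force: 0.0
[ 506    0   54  337 7003] [797.5 239.8 100. ] [ 73. 220.   0.]
[   4   98   99   89 6721] [488.5 266.9 100. ] [66. 55.  0.]
[ 221  153  117  112 9300] [628.9 223.7 100. ] [72. 72.  0.]
[628.21485979 220.66273752 156.26260829]
[ 0.1048 -0.4455 -0.007 ] [-0.0017  0.0001  0.0003] steps 2.851053563832566 0.028514612151060697
```

Three are nested, seated at the predicted height. Last tumbler.

```bash
python3 -m handwheel '[[[0.02,-0.09,0,0,0,0],[0.045,-0.2,0,0,0,0],[0.07,-0.31,0,0,0,0],[0.095,-0.4,-0.005,0,0,0],[0.105,-0.445,-0.007,0,0,0],[0.105,-0.445,-0.007,0,0,0],[0.105,-0.445,-0.007,0,0,0]]]' 1 40
python3 wt.py 48
python3 - <<'E'
from h import *
go((450,262.4,6),down(0))
E
```

```text
time: 63.15
tcp_pos: [452.8, 262.7, 161.2]
orientation: [-0.0, 0.707, 0.707, -0.0]
wrist_force: [0.2, 0.4, -0.1]
opening: 0.996
grasp_force: 0.0
[   0    0  133  338 2782] [265.5 267.7  48. ] [135. 274.   0.]
[ 228  151   89   86 3204] [448.3 262.8  48. ] [68. 67.  0.]
[  411   203   149   111 10550] [631.8 206.1  48. ] [141. 101.   0.]
[452.49955631 262.49885217 161.02257445]
[-0.0004 -0.0056  0.3876] [-0.0005 -0.0001  0.    ] steps 2.48042196754925 0.009027308443028629
```

```bash
python3 -m handwheel '[[[0,-0.005,0.1,0,0,0],[0,-0.007,0.2,0,0,0],[0,-0.007,0.3,0,0,0],[0,-0.007,0.386,0,0,0],[0,-0.007,0.386,0,0,0],[0,-0.007,0.386,0,0,0]]]' 1 40
python3 -m handwheel '[[[0,0,0,0,0,0],[0,0,0,0,0,0],[0,0,0,0,0,0],[0,0,0,0,0,0]]]' -1 40
python3 -m handwheel '[[[0,0,-0.03,0,0,0],[0,0,-0.1,0,0,0],[0,0,-0.2,0,0,0],[0,0,-0.3,0,0,0],[0,0,-0.4,0,0,0],[0,0,-0.45,0,0,0],[0,0,-0.45,0,0,0],[0,0,-0.45,0,0,0]]]' -1 40
python3 - <<'E'
from h import *
for _ in range(4): grab('side')
s=sensors.read_state();print(s['wrist_force'],s['opening'],s['tcp_pos'])
go((629,221.4,188),down(0))
E
```

```text
time: 64.05
tcp_pos: [449.5, 263.1, 7.7]
orientation: [-0.001, 0.707, 0.707, 0.0]
wrist_force: [-0.0, -0.3, -0.8]
opening: 0.996
grasp_force: 0.0
time: 64.55
tcp_pos: [449.4, 263.4, 9.6]
orientation: [-0.0, 0.707, 0.707, 0.001]
wrist_force: [-1.9, -0.9, 8.6]
opening: 0.758
grasp_force: 41.6
time: 65.55
tcp_pos: [447.7, 262.4, 186.3]
orientation: [-0.001, 0.707, 0.707, -0.001]
wrist_force: [-0.3, -0.2, -2.7]
opening: 0.746
grasp_force: 44.5
[-0.62821597  0.18386782 -0.7682625 ] 0.7500048069476319 [447.82763775 262.45436182 185.73198148]
[-0.1031  0.4528 -0.0075] [-0.0013  0.0001  0.0003] steps 2.897922142648833 0.022745113164234974
```

```bash
python3 -m handwheel '[[[-0.015,0.08,0,0,0,0],[-0.04,0.18,0,0,0,0],[-0.065,0.29,0,0,0,0],[-0.085,0.39,-0.005,0,0,0],[-0.103,0.452,-0.007,0,0,0],[-0.103,0.452,-0.007,0,0,0],[-0.103,0.452,-0.007,0,0,0]]]' -1 40
python3 - <<'E'
from h import *
for _ in range(8): grab('side')
s=sensors.read_state();print(s['tcp_pos'])
go((629,221.2,112),down(0));go((629,221.2,88),down(0))
E
```

```text
time: 66.62
tcp_pos: [628.1, 221.8, 188.4]
orientation: [-0.002, 0.707, 0.707, -0.001]
wrist_force: [-0.1, -0.5, -1.3]
opening: 0.749
grasp_force: 44.6
[628.97837887 221.95269735 189.68035162]
[-0.002   0.0003  0.1942] [-0.0005 -0.0002  0.0005] steps 1.2428749538974695 0.011882986639960168
[-0.0021  0.0004  0.2542] [-0.0005 -0.0002  0.0005] steps 1.6268744111257105 0.011882986639960168
```

```bash
python3 -m handwheel '[[[-0.001,0,0.08,0,0,0],[-0.002,0,0.15,0,0,0],[-0.002,0,0.194,0,0,0],[-0.002,0,0.22,0,0,0],[-0.002,0,0.24,0,0,0],[-0.002,0,0.254,0,0,0],[-0.002,0,0.254,0,0,0],[-0.002,0,0.254,0,0,0]]]' -1 40
python3 -m handwheel '[[[0,0,0.004,0,0,0],[0,0,0.008,0,0,0],[0,0,0.008,0,0,0]]]' -1 40
```

```text
time: 68.03
tcp_pos: [629.6, 221.1, 88.3]
orientation: [-0.001, 0.707, 0.707, 0.0]
wrist_force: [0.5, 0.3, -1.8]
opening: 0.753
grasp_force: 44.6
time: 68.4
tcp_pos: [629.5, 221.1, 85.7]
orientation: [-0.0, 0.707, 0.707, 0.0]
wrist_force: [-1.0, -0.3, 5.0]
opening: 0.75
grasp_force: 45.2
```

```bash
python3 -m handwheel '[[[0,0,0,0,0,0],[0,0,0,0,0,0],[0,0,0,0,0,0],[0,0,0,0,0,0]]]' 1 40
python3 -m handwheel '[[[0,0,-0.05,0,0,0],[0,0,-0.15,0,0,0],[0,0,-0.25,0,0,0],[-0.1,0,-0.3,0,0,0],[-0.2,-0.15,-0.3,0,0,0],[-0.35,-0.3,-0.3,0,0,0],[-0.5,-0.4,-0.3,0,0,0],[-0.5,-0.4,-0.3,0,0,0]]]' 1 40
python3 - <<'E'
from h import *
f=grab('top');g=grab('side');t=np.linspace(0,2*np.pi,60)
c=lambda z,r:np.c_[629+r*np.cos(t),220.5+r*np.sin(t),0*t+z]
for k in (f,g):
    P=np.vstack([proj(k,c(z,34)) for z in (52,76,100,124)]+[proj(k,c(4,26))]);x0,y0=P.min(0);x1,y1=P.max(0);print('expect',x0.round(1),y0.round(1),x1.round(1),y1.round(1),'top',proj(k,c(124,34)).min(0).round(1),proj(k,c(124,34)).max(0).round(1))
    m=cv2.inRange(cv2.cvtColor(k['img'],cv2.COLOR_BGR2HSV),(3,110,50),(11,255,255));z=np.zeros_like(m);z[int(y0)-15:int(y1)+15,int(x0)-20:int(x1)+20]=255;m&=z
    n,l,st,ce=cv2.connectedComponentsWithStats(m);print([s.tolist() for s in st[1:] if s[4]>40])
# balls
hsv=cv2.cvtColor(f['img'],cv2.COLOR_BGR2HSV)
print(sensors.read_state()['tcp_pos'])
E
python3 rim.py 99 "(555,-348,99)"
```

```text
time: 68.9
tcp_pos: [629.1, 221.0, 84.3]
orientation: [-0.001, 0.707, 0.707, -0.001]
wrist_force: [0.5, 0.3, 0.0]
opening: 1.0
grasp_force: 0.0
time: 69.9
tcp_pos: [467.4, 19.2, 204.9]
orientation: [-0.001, 0.707, 0.707, -0.001]
wrist_force: [0.7, -0.4, 0.3]
opening: 0.999
grasp_force: 0.0
expect 182.5 173.3 208.8 198.0 top [182.5 173.3] [204.8 195.4]
[[183, 173, 26, 24, 257]]
expect 309.9 163.8 335.2 209.3 top [311.6 163.8] [335.2 174.9]
[[311, 164, 26, 46, 903]]
[466.66558797  18.37375074 205.02678167]
rim [ 557.1 -342. ] r 65.6 120 of 142
```

```bash
python3 -c "
from cell import ctrl
print(ctrl.hand_in())"
```

```text
the job is handed in; nothing more can be done
None
```

I handed the job in at about 70 s; no verdict came back. By the last camera measurements, the four balls are in the tray (last seen partway through), the empty bucket stands about 6 mm from the middle of its green mat, and the four tumblers are nested in one stack at the middle of the cork mat.

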